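# Lock a T-bolt hold-down over a carving panel

## Task

Secure the panel on the sloping carving bench: take the T-bolt hold-down out of its wooden block, lower its head through the wide opening at the end of the slot until it sits flat on the face, and slide it along the slot, arm still lying along the slot, to the middle of the panel. Then turn it a quarter turn so that its arm reaches squarely over the panel's edge, and let go. Leave the panel and the other things on the table where they are.

Things in the scene. Friction and masses are not known exactly. Their poses are not given: they have to be found in the camera images.
- bolt: T-bolt hold-down, steel with a dark wooden square grip on top, 104 mm tall, 0.3 kg. Origin on its axis at the underside of the round boss (the face that sits on a surface); z up the axis, x along the arm. Along z: T-head 54 (x) by 22 (y) mm from -19 to -12, neck 12 mm diameter to 0, boss 40 mm diameter to 20, arm 24 mm wide from 20 to 29 (x=-18 to +60), grip above
- bolt_grip (a point): centre of the bolt's grip, 57 mm above the bolt's origin; the grip is 30 by 30 mm, sides along the bolt's x and y, from 29 to 85 mm above the origin
- bolt_tip (a point): underside of the outer end of the bolt's arm: 60 mm from the axis along the bolt's x, 20 mm above its origin
- holder: fixed dark wooden block, 110 (x) by 70 (y) by 30 mm high, origin under its centre, on the left or right of the table. The bolt starts upright in it, boss on its top, arm along the block's x, head loose in a pocket 24 mm deep: lift it at least 22 mm to free it
- track: Fixed sloping board of the carving bench, inclined 30 degrees, low edge towards the robot. Origin in the face, on the slot's centre line, midway along it; z is the normal out of the face, x up the slope (board from -70 to +150 mm), y along the slot to the robot's left (board -190 to +190 mm). A ledge 8 mm high stands at x=23.5 to 27.5 mm
- window (a point): centre of the slot's wide opening, in the face, 130 mm from the board's origin towards -y. The T-slot runs along the board's y from -164 to +166 mm, 16 mm wide, but 28 mm wide in this opening (y -164 to -96). Its aluminium lips are 8 mm thick; the cavity below is 66 mm wide, its floor 22 mm below the face. With the boss on the face the head is 4 mm clear below the lips
- panel: Loose light wooden panel with a carved rosette, 150 mm along the slot by 100 mm up the slope by 17 mm thick, lying on the sloping face against the ledge; its top is 17 mm above the face, so the bolt's arm passes 3 mm over it. Origin at the middle of its lower long edge, underside. Its frame is NOT inclined (z is world up): y runs along the slot like the board's y.
- mug: white mug, 80 mm diameter, 85 mm high, origin under its centre; it stands on the other side of the table from the bolt's block
- mallet: round wooden mallet lying on the table, 240 mm long, head 68 mm diameter, origin on the table below the end of the head where the handle enters, x towards the head
- gouge_a: carving gouge lying on the table in front of the bench, 202 mm long, 26 mm wide, origin under the joint of handle and blade, x towards the blade
- gouge_b: shorter gouge, 187 mm long, same form, at the right
- tin: dark closed can, 76 mm diameter, 75 mm high, origin under its centre
- offcut: wooden offcut 170 by 70 by 22 mm, origin under its centre
There are look-alikes about, which are no part of the job. Leave any purple look-alike of the bolt alone.

How it is judged:
On the way, in this order (a step that is already met when the one before it is completed fails the run):
1. the bolt's head is down through the wide opening, boss flat on the face, arm along the slot (x of bolt in the frame of track between -0.009 and 0.009 m and y of bolt in the frame of track between -0.15 and -0.11 m and z of bolt in the frame of track between -0.006 and 0.006 m and angle between the x axis of bolt and the y axis of track, either way round below 0.3 rad), for 0.1 s.
2. slid along the slot to the middle of the panel (within 20 mm), arm still along the slot (within 30 degrees) (x of bolt in the frame of track between -0.007 and 0.007 m and z of bolt in the frame of track between -0.006 and 0.006 m and angle between the z axis of bolt and the z axis of track, either way round below 0.15 rad and y of bolt in the frame of panel between -0.02 and 0.02 m and angle between the x axis of bolt and the y axis of track, either way round below 0.52 rad), for 0.1 s.
At the end, for the whole second after the job is handed in: Bolt at rest in the slot, boss on the face (6 mm; 7 mm across the slot), within 20 mm of the panel's middle, arm up the slope over the panel, square within 17 degrees; panel moved under 15 mm, the other things under 30 mm (x of bolt in the frame of track between -0.007 and 0.007 m and z of bolt in the frame of track between -0.006 and 0.006 m and angle between the z axis of bolt and the z axis of track, either way round below 0.15 rad and y of bolt in the frame of panel between -0.02 and 0.02 m and angle between the x axis of bolt and the x axis of track, either way round below 0.3 rad and x of bolt_tip in the frame of track above 0.045 m and distance of panel from where it was at the start of the episode below 0.015 m and linear speed of each of bolt, panel below 0.02 m/s and distance of each of mug, mallet, gouge_a, gouge_b, tin, offcut from where it was at the start of the episode below 0.03 m); the robot touches nothing.
It fails at once if the panel is shoved more than 30 mm (distance of panel from where it was at the start of the episode above 0.03 m).
It fails at once if another thing on the table is moved more than 30 mm (distance of any of mug, mallet, gouge_a, gouge_b, tin, offcut from where it was at the start of the episode above 0.03 m).
It also fails if it takes over 53 s, if anything falls off the work surface, if the arm or the gripper's body presses on something with over 40 N, if the wrist force passes 120 N, or if a joint passes its speed limit or range.

## Robot

A 6-joint arm with a two-finger parallel gripper is mounted at the origin on the work surface. World frame = base frame: x ahead of the robot, y to its left, z up, the work surface at z = 0. Lengths are in m, angles in rad, forces in N, time in s.
With the tool pointing down it reaches from about 0.3 to 0.775 m from the base axis. Payload 14.6 kg.
Tool frame: the origin (TCP) lies at the very end of the fingers, on their centre line; the grasp point (between the pads) lies 19 mm behind it (ctrl.hold_point_z is the distance from the TCP to the grasp point, in m); x points along the fingers, y is the direction in which the jaws open and shut, and the axes are right-handed (so a half turn about x gives the same grasp; the last joint's range is limited). The gripper opens to 94 mm and grips with 3 to 60 N. Pads are 16 mm wide; open, the fingers measure 119 mm over their backs; the gripper's body (75 mm by 177 mm) begins 78 mm behind the grasp point.
Start: joints at [-0.067, 0.3, 1.521, -0, 1.321, -0.067], TCP at [0.55, -0, 0.205] pointing down, gripper open.
Joint ranges: [-3.03, 3.03], [-0.79, 2.21], [0.23, 2.52], [-1.04, 4.18], [0, 3.07], [-2.55, 2.55]. Speed limits (rad/s): [2.22, 2.22, 2.57, 3.14, 3.14, 3.14].

## Interface

Orientations are given as [roll, pitch, yaw] about the fixed x, y, z axes, in that order (R = Rz(yaw) Ry(pitch) Rx(roll)).
In Python, from station import get_obs, camera, ticket, ctrl gives the robot as it stands.
- The arm moves only by the tool step_arm, never from a script. Its argument "motion" is a list that holds one entry, the list of rows, each a list of 6 numbers: the shift along the tool's x, y, z in m, then the turn, a rotation vector about the tool's x, y, z in degrees. A call has 1 to 12 rows; each row shifts and turns the commanded pose from where the row before left it, along the tool's axes as they then stand; what a row does not reach is not made up. A row lasts 1/8 s, in which the tool goes at most 62.5 mm and 10.7 degrees, less where a joint would pass 70% of its speed; a pose out of reach is approached as far as the arm can. A call is refused whole if a number of a shift passes 0.0625 or a number of a turn 10.7, either way. A call with a gripper value outside its range is refused whole. "fingers" is the finger opening in m, from 0 to 0.094, set as the call begins (left out, the last holds). The fingers move at their own pace and stop on an object; "squeeze" is the grip in N (left out, the last holds). Time passes only in rows, so rows that do not move let the fingers close. It gives the time, the measured TCP pose, the force and the opening at its end, in the units of the state.
- get_obs(): the state, without advancing time (a new reading comes with each control period).
- camera(name): name is "scene" or "side" or "wrist"; returns a dict with "pixels" (480x640x3 uint8, red, green, blue), "fx", "fy", "cx", "cy" (pixels), "k1" (the pictures are not rectified: a ray, as slopes to the right and down, at radius r is drawn at 1 + k1 r^2 times it, then the intrinsics apply), "extrinsics" (4x4, takes a point from world to camera coordinates); the wrist camera has in their place "T_tool_cam" (4x4, takes a point from camera to tool coordinates, whose origin is the TCP and whose axes are the tool frame's). Camera axes: x right, y up, looking along -z (the intrinsics and any distortion apply to the point x, -y, -z); pixel columns grow to the right and rows downward; lengths in m; the calibration is good to about 2 mm. A picture is of the moment at which its call begins: read the wrist's pose just before it. There is no depth.
- ticket.hand_in(): hands the job in, once; it reports no verdict.
The state is a dict: "time_s": time; "qpos": joint angles; "joint_vel": joint speeds; "tau": joint torques, N m; "ee_pos": TCP position; "eef_rot": TCP orientation; "force": force on the tool from outside, world axes, zero at the start; "moment": the same for the moment, N m; "grip_width": finger opening in m.
Only numpy, scipy, OpenCV 4.12 (cv2) and the standard library are available. Lean on these libraries where they do the work, as an engineer would, in place of code of your own. Each camera call takes 0.05 s, during which the arm holds its last target.

## Working session

There is one attempt and no reset: what is moved stays moved. The work goes in short steps, Python scripts to look and compute and a tool call to move; the robot and the scene stay as the last step left them, time stands still between calls to the robot, and variables do not carry over. Pictures are saved under pics/ and viewed, and the job is handed in when it is done.

Besides the shell and the picture viewer there is one more tool, called after "Request:" by a JSON object that holds its "fn" and its "kwargs", one argument or row to a line. step_arm: Moves the arm, as the interface text tells. Its arguments: {"type":"object","properties":{"motion":{"type":"array","items":{"type":"array","items":{"type":"array","items":{"type":"number"}}}},"fingers":{"type":"number"},"squeeze":{"type":"number"}},"required":["motion"]}

```bash
ls; mkdir -p pics
python3 - <<'E'
from station import get_obs,camera,ctrl
import cv2,json
print(get_obs()); print(ctrl.hold_point_z)
for n in ("scene","side","wrist"):
    c=camera(n); cv2.imwrite(f"pics/{n}0.png",c["pixels"][:,:,::-1])
    print(n,{k:(v.tolist() if hasattr(v,'tolist') else v) for k,v in c.items() if k!="pixels"})
E
```

```text
pics
{'time_s': 0.0, 'qpos': array([-6.65919693e-02,  3.00486240e-01,  1.52158632e+00, -2.74095100e-05,
        1.32067919e+00, -6.65898143e-02]), 'joint_vel': array([-0.00029705,  0.00095074, -0.0005946 ,  0.00019701,  0.0004609 ,
        0.00014745]), 'tau': array([-1.53750298e-03, -5.31805658e+01, -3.52735734e+01,  7.07558286e-02,
        2.43994006e-02, -4.79655944e-05]), 'ee_pos': array([5.49739520e-01, 1.16519149e-05, 2.04875806e-01]), 'eef_rot': array([-1.61448538,  1.56963693,  3.09790824]), 'force': array([-0.00728197, -0.24146996, -0.26540163]), 'moment': array([0.00799353, 0.03298714, 0.01165807]), 'grip_width': 0.09394070669595467}
0.0188
scene {'fx': 540.5792775293166, 'fy': 540.5792775293166, 'cx': 326.7502717545343, 'cy': 248.2298311829328, 'k1': -0.012463027988468748, 'extrinsics': [[-0.1592105365771061, 0.9872195823742029, -0.0070357103219204934, 0.0321685811148458], [-0.8531842911449361, -0.13400180339531859, 0.5041032454074412, 0.4300710321745586], [0.49671779753331013, 0.08626130571528823, 0.8636147386132028, -1.5968495936527212], [0.0, 0.0, 0.0, 1.0]]}
side {'fx'
[... 170 characters left out ...]
71040263122, 0.01586966959385898, 0.5187035586754438], [0.14514278202418018, -0.7333311542311329, 0.6641980059141368, -0.13160785120048887], [-0.10810436523368029, 0.655533587004325, 0.7473882274471989, -1.1846867911233026], [0.0, 0.0, 0.0, 1.0]]}
wrist {'fx': 341.09925648614285, 'fy': 341.09925648614285, 'cx': 319.58716377685045, 'cy': 241.4692506088359, 'k1': 0.022754062643142225, 'T_tool_cam': [[-0.00031440132714828124, 0.25003612870178366, -0.9682364563966945, -0.17937406967260286], [0.9999996567183084, -0.0006636634192770415, -0.0004960989107192931, -0.00012290247742563487], [-0.0007666257684103163, -0.9682362799930028, -0.25003583421229886, -0.07322766605731691], [0.0, 0.0, 0.0, 1.0]]}
```

View pics/scene0.png

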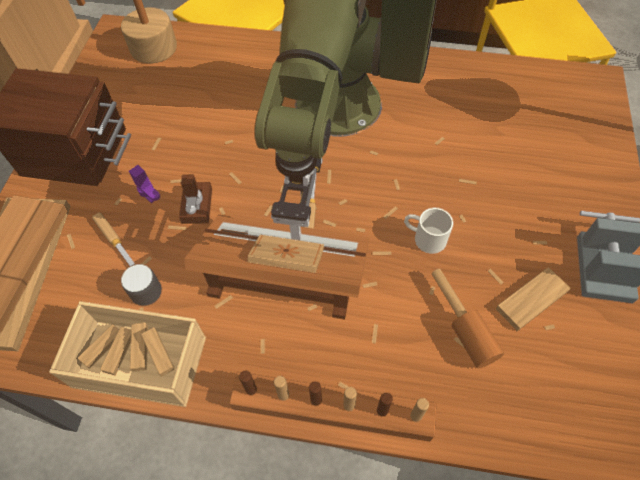

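View pics/side0.png

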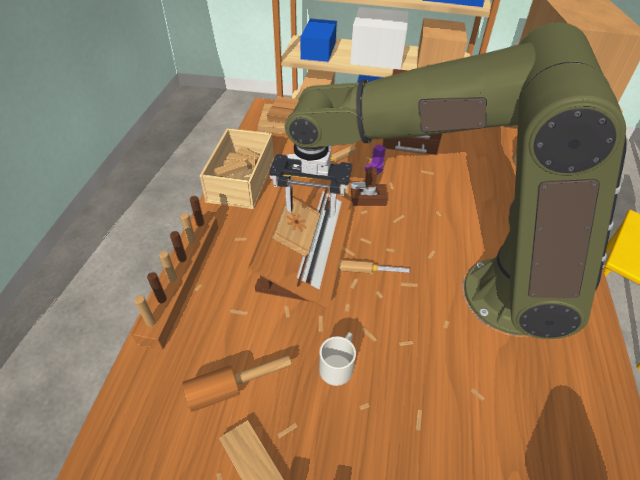

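View pics/wrist0.png

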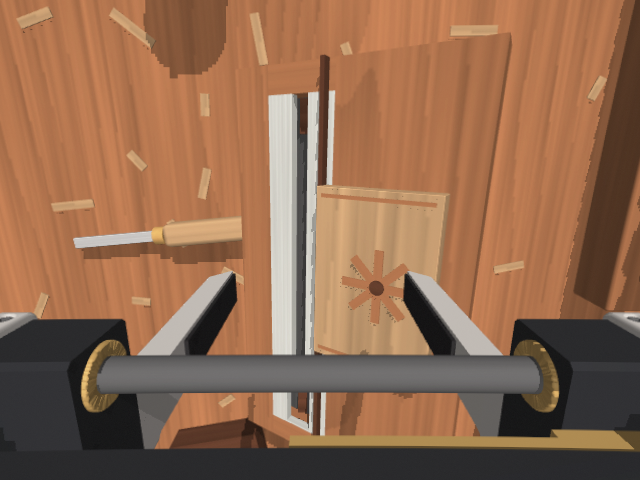

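```bash
cat > h.py <<'E'
import numpy as np,cv2
from scipy.spatial.transform import Rotation as R
from scipy.optimize import least_squares
from station import get_obs,camera
def rotm(rpy): return R.from_euler('xyz',rpy).as_matrix()
def toolT(o):
    T=np.eye(4);T[:3,:3]=rotm(o['eef_rot']);T[:3,3]=o['ee_pos'];return T
def grab(name,fn=None):
    o=get_obs(); c=camera(name)
    E=np.array(c['extrinsics']) if 'extrinsics' in c else np.linalg.inv(toolT(o)@np.array(c['T_tool_cam']))
    c=dict(E=E,fx=c['fx'],fy=c['fy'],cx=c['cx'],cy=c['cy'],k1=c['k1'],pix=c['pixels'])
    if fn: 
        cv2.imwrite(f'pics/{fn}.png',c['pix'][:,:,::-1]); np.savez(f'pics/{fn}.npz',**c)
    return c
def load(fn): return dict(np.load(f'pics/{fn}.npz'))
def proj(c,P):
    P=np.atleast_2d(P);p=P@c['E'][:3,:3].T+c['E'][:3,3]
    x=p[:,0]/-p[:,2];y=-p[:,1]/-p[:,2];s=1+c['k1']*(x*x+y*y)
    return np.c_[c['fx']*x*s+c['cx'],c['fy']*y*s+c['cy']]
def ray(c,uv):
    a=np.array([(uv[0]-c['cx'])/c['fx'],(uv[1]-c['cy'])/c['fy']]);b=a.copy()
    for _ in range(20): b=a/(1+c['k1']*(b@b))
    Rw=c['E'][:3,:3];o=-Rw.T@c['E'][:3,3];return o,Rw.T@np.array([b[0],-b[1],-1])
def onz(c,uv,z):
    o,d=ray(c,uv);return o+d*(z-o[2])/d[2]
def crop(fn,x0,y0,x1,y1,s,out):
    im=cv2.imread(f'pics/{fn}.png')[y0:y1,x0:x1];cv2.imwrite(f'pics/{out}.png',cv2.resize(im,None,fx=s,fy=s,interpolation=cv2.INTER_CUBIC))
E
python3 - <<'E'
from h import *
for n in ("scene","side","wrist"): grab(n,n+"1")
crop("scene1",130,150,370,330,3.3,"c1")
crop("side1",240,130,440,300,4,"c2")
s=load("scene1")
for uv in [(188,225),(148,185),(300,232)]: print(uv,onz(s,uv,0.03))
E
```

```text
(188, 225) [ 0.50132872 -0.30228693  0.03      ]
(148, 185) [ 0.39736923 -0.44184876  0.03      ]
(300, 232) [ 0.47829544 -0.02216932  0.03      ]
```

View pics/c1.png

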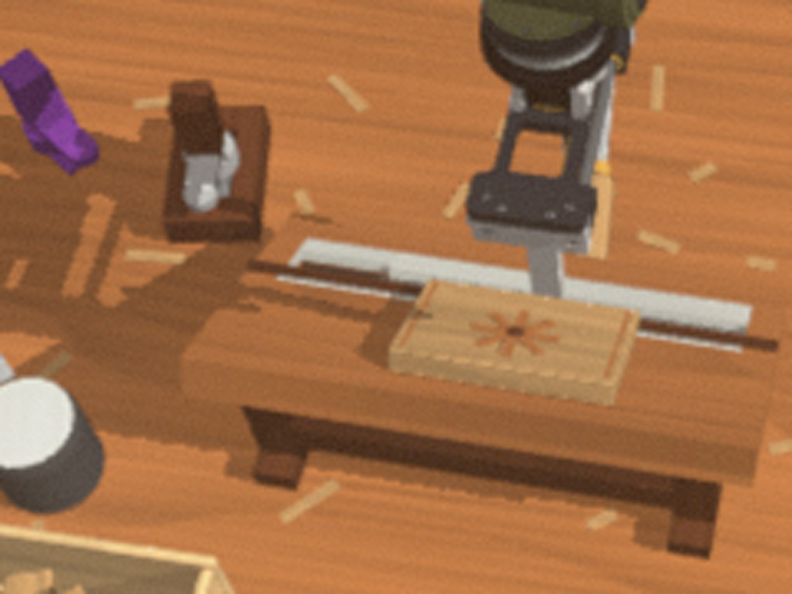

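View pics/c2.png

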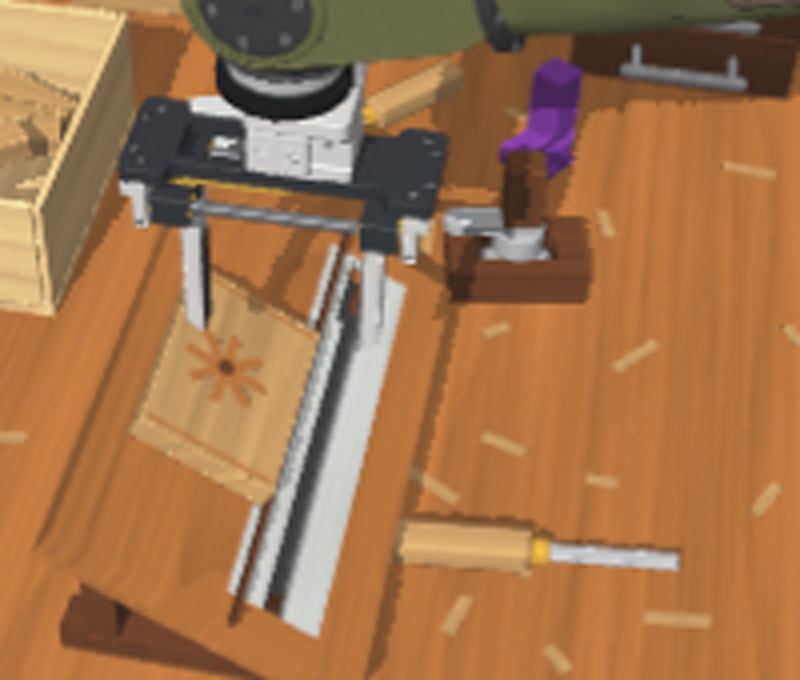

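Run:
```python
from h import *
o=get_obs();T=toolT(o);print(T.round(3))
```

```text
[[-0.     1.     0.     0.55 ]
 [ 0.     0.    -1.     0.   ]
 [-1.    -0.    -0.     0.205]
 [ 0.     0.     0.     1.   ]]
```

Request:
{"fn": "step_arm", "kwargs": {
  "motion": [
    [[-0.02, 0, 0.0, 0, 0, 0], [-0.02, -0.01, 0.055, 0, 0, 0], [-0.02, -0.01, 0.055, 0, 0, 0], [-0.02, -0.01, 0.055, 0, 0, 0], [0, -0.01, 0.055, 0, 0, 0], [0, -0.01, 0.055, 0, 0, 0], [0, -0.01, 0.055, 0, 0, 0], [0, 0, 0, 0, 0, 0]]
  ]
}}

```text
time_s: 1.3
ee_pos: [0.4888, -0.3329, 0.2846]
eef_rot: [-1.964, 1.57, 2.745]
force: [0.3, 0.4, 0.2]
grip_width: 0.094
```

Run:
```python
from h import *
print(get_obs())
grab("wrist","w2");grab("scene","s2");grab("side","d2")
```

```text
{'time_s': 1.3, 'qpos': array([-6.59781490e-01,  3.50956434e-01,  1.27231517e+00, -3.09605385e-04,
        1.51947065e+00, -6.55725307e-01]), 'joint_vel': array([ 6.72851571e-02, -3.28483370e-02,  3.13561725e-02,  1.19960537e-02,
        6.39493108e-05,  4.28120363e-02]), 'tau': array([ -3.43189068, -56.97965384, -38.43201041,  -0.1980961 ,
         0.0645567 ,  -0.75427176]), 'ee_pos': array([ 0.48876704, -0.33294759,  0.28459218]), 'eef_rot': array([-1.96379492,  1.56960587,  2.74455393]), 'force': array([0.32249283, 0.44072715, 0.17618134]), 'moment': array([0.02993882, 0.04312419, 0.01165557]), 'grip_width': 0.09398581791360744}
```

View pics/w2.png

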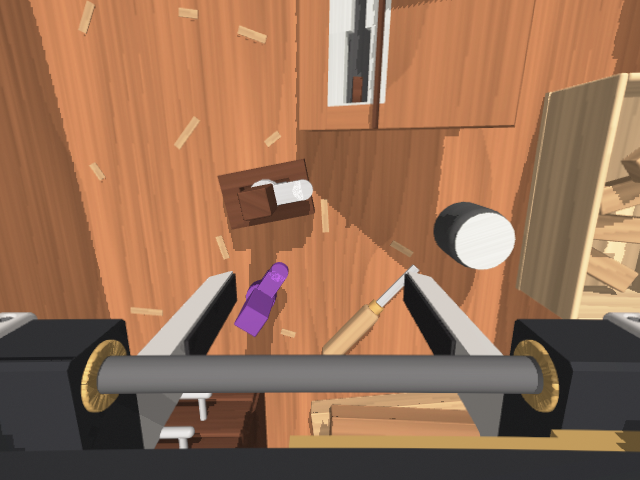

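View pics/s2.png

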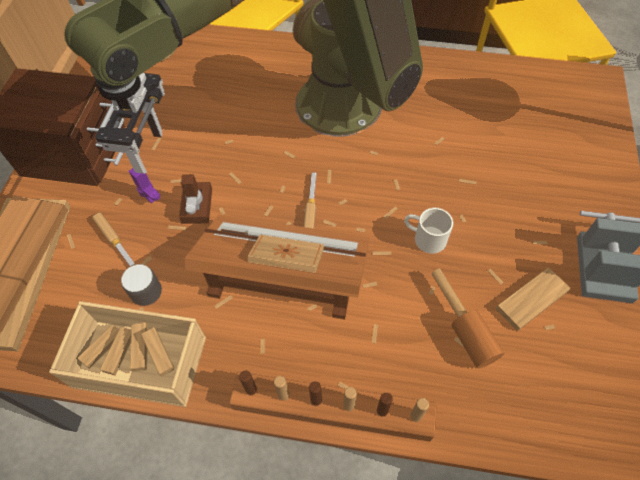

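View pics/d2.png

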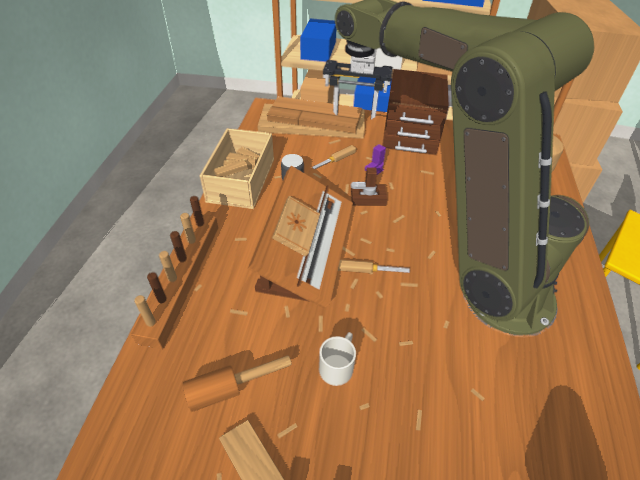

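Everything is visible now. I zoom in to pick corners precisely.

Run:
```python
from h import *
crop("w2",200,140,330,240,6,"cw2");crop("w2",290,0,530,140,3.3,"cw2b")
crop("s2",170,160,380,310,3.8,"cs2");crop("d2",240,155,400,305,5,"cd2")
```

```text
(no output)
```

View pics/cw2.png

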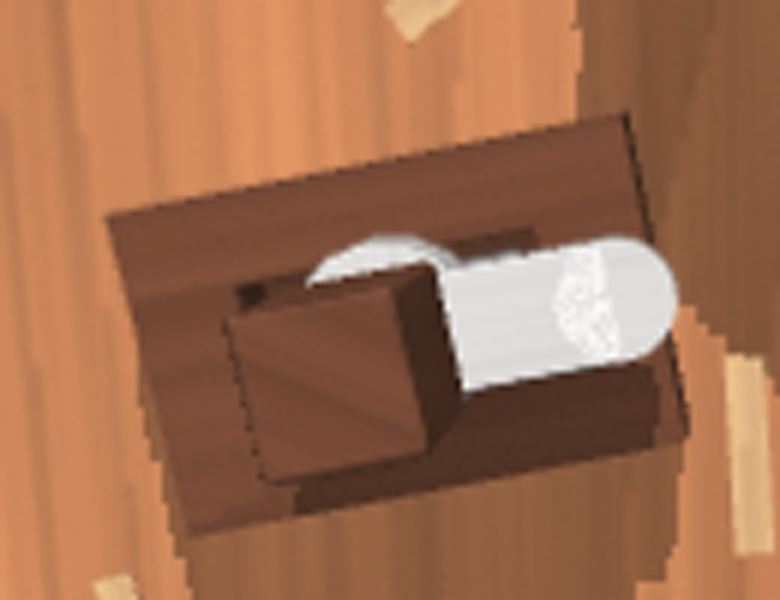

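View pics/cw2b.png

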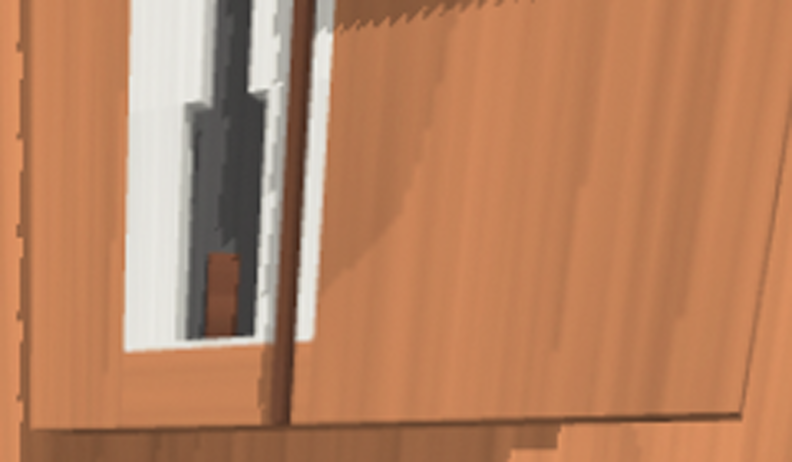

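View pics/cs2.png

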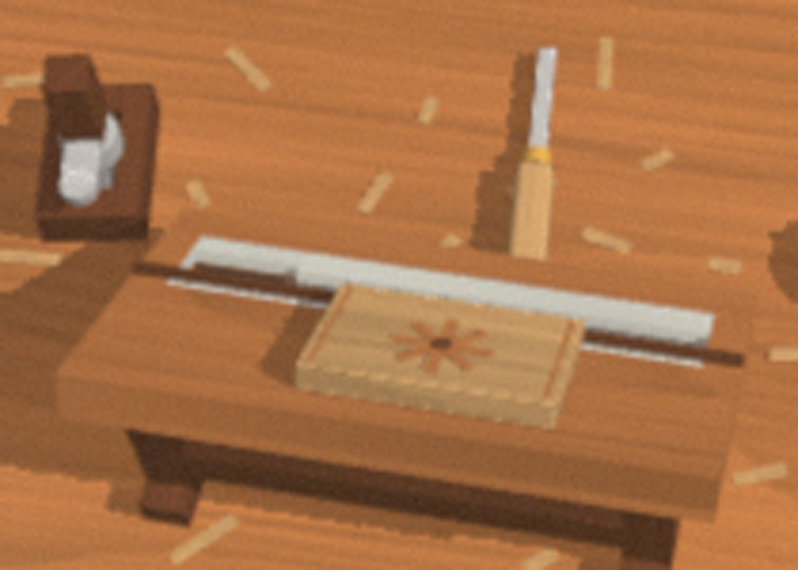

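View pics/cd2.png

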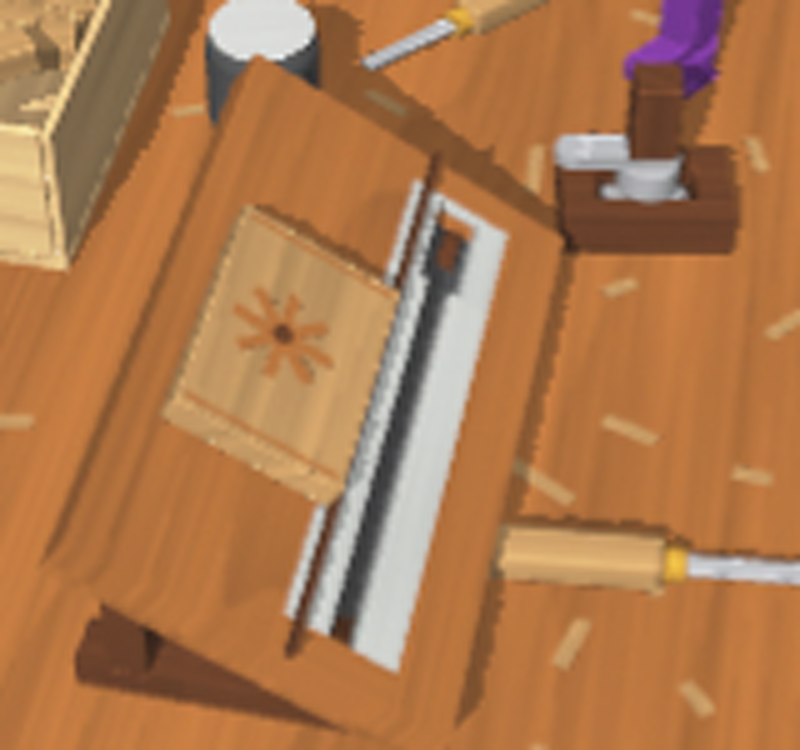

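```bash
cat > fit.py <<'E'
from h import *
def un(p,x0,y0,s): return ((p[0]+.5)/s-.5+x0,(p[1]+.5)/s-.5+y0)
W=load("w2");S=load("s2");D=load("d2")
# track
obs=[]
def a(c,p,P): obs.append((c,np.array(p),np.array(P)/1000))
w=lambda p:un(p,290,0,3.3); s=lambda p:un(p,170,160,3.8); d=lambda p:un(p,240,155,5)
a(W,w((28,430)),(-70,-190,0));a(W,w((742,415)),(150,-190,0))
a(W,w((180,340)),(-14,-164,0));a(W,w((255,336)),(14,-164,0))
a(W,w((187,105)),(-14,-96,0));a(W,w((268,93)),(14,-96,0))
a(W,w((212,105)),(-8,-96,0));a(W,w((250,93)),(8,-96,0))
a(D,d((260,58)),(150,-190,0));a(D,d((570,235)),(-70,-190,0));a(D,d((47,562)),(150,190,0))
a(D,d((435,155)),(25.5,-190,8));a(D,d((292,655)),(25.5,190,8))
a(S,s((135,266)),(25.5,-190,8));a(S,s((745,359)),(25.5,190,8))
a(S,s((60,376)),(150,-190,0));a(S,s((722,490)),(150,190,0))
def pose(v): return R.from_euler('z',v[3])*R.from_euler('y',-30,degrees=True),v[:3]
def res(v):
    r,t=pose(v);return np.concatenate([(proj(c,r.apply(P)+t)[0]-p) for c,p,P in obs])
f=least_squares(res,[0.5,-0.02,0.1,0],loss='soft_l1')
print('track',f.x.round(4));print(res(f.x).reshape(-1,2).round(1).tolist())
np.save('track.npy',f.x)
rt,tt=pose(f.x)
# panel: y shift along slot, in track frame
po=[(S,s((350,285)),(27.5,-75,17)),(S,s((583,322)),(27.5,75,17)),(S,s((555,403)),(127.5,75,17)),(S,s((298,365)),(127.5,-75,17)),
    (D,d((250,208)),(127.5,-75,17)),(D,d((398,293)),(27.5,-75,17))]
def rp(v): return np.concatenate([proj(c,rt.apply(np.array(P)/1000+[v[1],v[0],0])+tt)[0]-p for c,p,P in po])
g=least_squares(rp,[0,0],loss='soft_l1');print('panel y,x off',g.x.round(4),rp(g.x).reshape(-1,2).round(1).tolist())
# holder
q=lambda p:un(p,200,140,6)
ho=[(q((108,215)),(-55,35)),(q((627,115)),(55,35)),(q((688,437)),(55,-35)),(q((190,537)),(-55,-35))]
go=[(q((225,318)),(-15,15)),(q((388,290)),(15,15)),(q((428,452)),(15,-15)),(q((265,483)),(-15,-15))]
for nm,L,z in(('holder',ho,.03),('grip',go,.115)):
    P=np.array([onz(W,p,z)[:2] for p,_ in L]);Q=np.array([x for _,x in L])/1000
    c=P.mean(0);H=(P-c).T@Q;yaw=np.arctan2(H[1,0]-H[0,1],H[0,0]+H[1,1])
    print(nm,c.round(4),np.degrees(yaw).round(2),'sides',np.linalg.norm(np.diff(P[[0,1,2,3,0]],axis=0),axis=1).round(4))
E
python3 fit.py
```

```text
track [ 0.5308 -0.0436  0.0744 -0.0233]
[[1.9, -0.7], [-1.9, -1.1], [-0.7, 0.4], [0.7, 0.1], [-0.2, 0.3], [0.8, -0.5], [-2.5, -0.7], [0.6, 0.4], [-1.2, -0.5], [-1.7, 1.4], [2.2, -3.5], [0.6, 0.0], [-0.5, 0.1], [-0.6, -0.3], [-0.4, 0.4], [-1.3, 0.3], [-0.8, -1.3]]
panel y,x off [ 0.018  -0.0029] [[-1.8, -0.3], [0.7, -0.1], [0.2, 1.1], [-0.6, 0.2], [-0.4, 0.2], [0.9, 1.3]]
holder [ 0.4216 -0.31  ] 10.69 sides [0.1101 0.0681 0.1102 0.0697]
grip [ 0.4214 -0.3099] 10.46 sides [0.0282 0.0283 0.0289 0.0289]
```

Request:
{"fn": "step_arm", "kwargs": {
  "motion": [
    [[0, 0, 0, -10.5, 0, 0], [0.0, -0.05, -0.005, 0, 0, 0], [0.0, 0, 0, 0, 0, 0], [0, 0, 0, 0, 0, 0]]
  ]
}}

```text
time_s: 1.95
ee_pos: [0.4407, -0.3334, 0.286]
eef_rot: [0.88, 1.57, -0.507]
force: [0.5, -0.7, 0.7]
grip_width: 0.0943
```

```bash
cat >> h.py <<'E'
def goal(T,P,Rm,n=1):
    "shift (tool axes) and rotvec deg (tool axes) from T to target"
    return T[:3,:3].T@(np.array(P)-T[:3,3]), np.degrees(R.from_matrix(T[:3,:3].T@Rm).as_rotvec())
def toolR(down,y):
    x=np.array(down)/np.linalg.norm(down);y=np.array(y)-x*np.dot(x,y);y/=np.linalg.norm(y)
    return np.c_[x,y,np.cross(x,y)]
E
cat > g1.py <<'E'
from h import *
T=toolT(get_obs());a=np.radians(10.5)
print(T[:3,3]);s,r=goal(T,(0.4214,-0.31,0.071),toolR((0,0,-1),(np.cos(a),np.sin(a),0)));print(s.round(4),r.round(2))
E
python3 g1.py
```

```text
[ 0.44068844 -0.33342758  0.28603002]
[ 0.215  -0.0149 -0.0267] [ 0.05  0.04 -0.05]
```

Request:
{"fn": "step_arm", "kwargs": {
  "motion": [
    [[0.04, -0.0075, -0.0135, 0, 0, 0], [0.05, -0.0075, -0.0135, 0, 0, 0], [0.04, 0, 0, 0, 0, 0], [0, 0, 0, 0, 0, 0], [0, 0, 0, 0, 0, 0]]
  ]
}}

```text
time_s: 2.58
ee_pos: [0.4214, -0.3107, 0.1571]
eef_rot: [0.701, 1.569, -0.686]
force: [-0.6, 1.2, 0.4]
grip_width: 0.0943
```

```bash
python3 g1.py
python3 - <<'E'
from h import *
grab("wrist","w3")
E
```

```text
[ 0.42138625 -0.3106729   0.1571135 ]
[ 0.0861  0.     -0.0008] [ 0.04  0.09 -0.07]
```

View pics/w3.png

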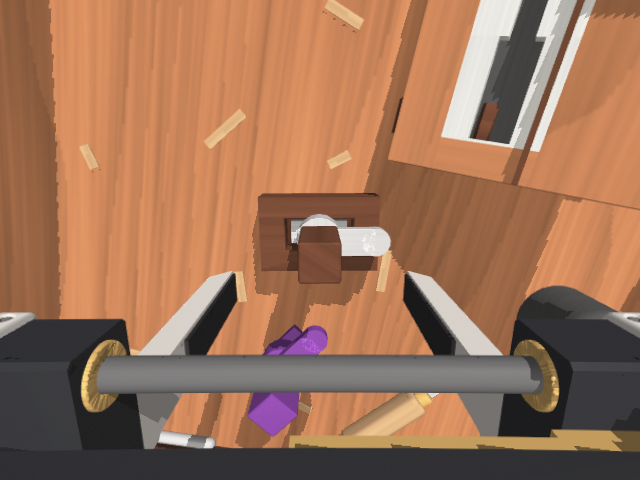

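The grip (block at 299–341, 227–283) is centred between the fingers at column 320 and square. I go down and grip.

Request:
{"fn": "step_arm", "kwargs": {
  "motion": [
    [[0.05, 0, 0, 0, 0, 0], [0.036, 0, 0, 0, 0, 0], [0, 0, 0, 0, 0, 0], [0, 0, 0, 0, 0, 0]]
  ]
}}

```text
time_s: 3.12
ee_pos: [0.4213, -0.3112, 0.0717]
eef_rot: [0.683, 1.568, -0.705]
force: [0.0, -0.1, -0.2]
grip_width: 0.094
```

Request:
{"fn": "step_arm", "kwargs": {
  "motion": [
    [[0, 0, 0, 0, 0, 0], [0, 0, 0, 0, 0, 0], [0, 0, 0, 0, 0, 0], [0, 0, 0, 0, 0, 0], [0, 0, 0, 0, 0, 0]]
  ],
  "fingers": 0.02,
  "squeeze": 40
}}

```text
time_s: 3.75
ee_pos: [0.4202, -0.3104, 0.0694]
eef_rot: [-2.115, 1.571, 2.781]
force: [0.6, -0.8, 0.1]
grip_width: 0.0478
```

```bash
python3 g1.py; python3 -c "
from h import *
print(get_obs()['grip_width'],get_obs()['force'])"
```

```text
[ 0.42022621 -0.31038147  0.069445  ]
[-0.0016  0.0012 -0.0002] [-0. -0.  0.]
0.04781808057329655 [ 0.6220691  -0.75736588  0.1235548 ]
```

Request:
{"fn": "step_arm", "kwargs": {
  "motion": [
    [[0, 0, 0, 0, 0, 0], [0, 0, 0, 0, 0, 0], [0, 0, 0, 0, 0, 0], [0, 0, 0, 0, 0, 0]]
  ]
}}

```text
time_s: 4.25
ee_pos: [0.4202, -0.3104, 0.0694]
eef_rot: [-1.322, 1.571, -2.71]
force: [-0.4, 0.2, -0.0]
grip_width: 0.0298
```

Request:
{"fn": "step_arm", "kwargs": {
  "motion": [
    [[-0.015, 0, 0, 0, 0, 0], [-0.02, 0, 0, 0, 0, 0], [-0.03, 0, 0, 0, 0, 0], [-0.05, 0, 0, 0, 0, 0], [-0.05, 0, 0, 0, 0, 0], [0, 0, 0, 0, 0, 0]]
  ]
}}

```text
time_s: 5.0
ee_pos: [0.4211, -0.3111, 0.2388]
eef_rot: [0.684, 1.564, -0.704]
force: [-0.7, 0.0, -4.6]
grip_width: 0.03
```

```bash
cat > g2.py <<'E'
from h import *
import sys
# target bolt origin (track mm x,y,z), arm dir angle deg about track z from +x
def tgt(x,y,z,ang,H=0.0394):
    v=np.load('track.npy');r=R.from_euler('z',v[3])*R.from_euler('y',-30,degrees=True)
    a=np.radians(ang)
    P=r.apply(np.array([x/1e3,y/1e3,z/1e3+H]))+v[:3]
    return P,toolR(r.apply([0,0,-1]),r.apply([np.cos(a),np.sin(a),0])),r,v[:3]
if __name__=="__main__":
    a=[float(x) for x in sys.argv[1:]]
    o=get_obs();T=toolT(o);P,Rm,r,t=tgt(*a)
    s,rv=goal(T,P,Rm)
    print('tgt',P.round(4),'at',T[:3,3].round(4),'q',o['qpos'].round(3),'F',o['force'].round(1),'w',round(o['grip_width'],4))
    print('shift',(s*1000).round(1),'turn',rv.round(2))
    b=r.inv().apply(T[:3,3]+T[:3,0]*0.0394-t)*1000
    print('bolt in track (assumed rigid)',b.round(1),'arm ang',np.degrees(np.arctan2(*(r.inv().apply(T[:3,1])[[1,0]]))).round(1),'tilt',np.degrees(np.arccos(-r.inv().apply(T[:3,0])[2])).round(2))
E
python3 g2.py 0 -130 60 -90;python3 g2.py 0 -130 60 90
python3 - <<'E'
from h import *
grab("wrist","w4");grab("side","d4");crop("d4",280,60,480,260,3,"cd4")
E
```

```text
tgt [ 0.4781 -0.1724  0.1605] at [ 0.4211 -0.3111  0.2388] q [-0.706  0.212  1.553  0.     1.37  -0.89 ] F [-0.7  0.  -4.6] w 0.03
shift [  78.    81.  -126.4] turn [99.34 21.59 26.15]
bolt in track (assumed rigid) [ -27.  -270.1  159.9] arm ang 13.6 tilt 29.69
tgt [ 0.4781 -0.1724  0.1605] at [ 0.4211 -0.3111  0.2388] q [-0.706  0.212  1.553  0.     1.37  -0.89 ] F [-0.7  0.  -4.6] w 0.03
shift [  78.    81.  -126.4] turn [-76.23 -24.73  20.42]
bolt in track (assumed rigid) [ -27.  -270.1  159.9] arm ang 13.6 tilt 29.69
```

View pics/w4.png

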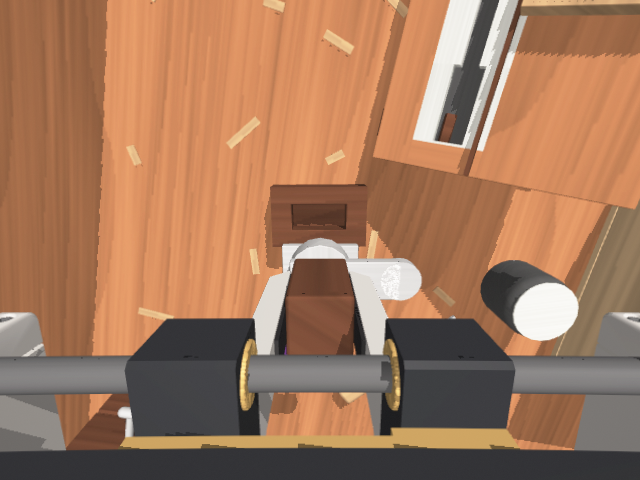

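View pics/cd4.png

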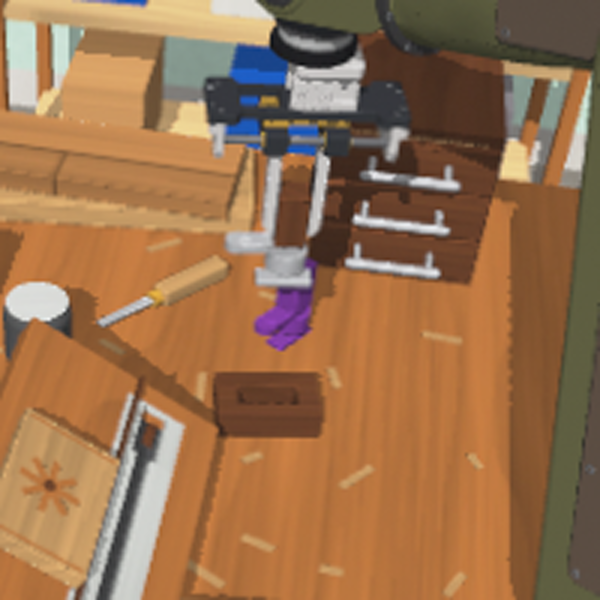

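Request:
{"fn": "step_arm", "kwargs": {
  "motion": [
    [[0, 0, 0, 9.03, 1.96, 2.38], [0, 0, 0, 9.03, 1.96, 2.38], [0, 0, 0, 9.03, 1.96, 2.38], [0, 0, 0, 9.03, 1.96, 2.38], [0, 0, 0, 9.03, 1.96, 2.38], [0, 0, 0, 9.03, 1.96, 2.38], [0, 0, 0, 9.03, 1.96, 2.38], [0, 0, 0, 9.03, 1.96, 2.38], [0, 0, 0, 9.03, 1.96, 2.38], [0, 0, 0, 9.03, 1.96, 2.38], [0, 0, 0, 9.03, 1.96, 2.38], [0, 0, 0, 0, 0, 0]]
  ]
}}

```text
time_s: 6.6
ee_pos: [0.4195, -0.3096, 0.2329]
eef_rot: [-3.131, 1.055, -0.013]
force: [0.0, -0.7, -3.3]
grip_width: 0.0295
```

```bash
python3 g2.py 0 -130 60 -90
```

```text
tgt [ 0.4781 -0.1724  0.1605] at [ 0.4195 -0.3096  0.2329] q [-0.909  0.013  1.872  0.485  0.974  0.467] F [ 0.  -0.7 -3.3] w 0.0295
shift [  91.  -138.1  -12.2] turn [-0.11  0.43  0.3 ]
bolt in track (assumed rigid) [ -12.1 -268.3  150.4] arm ang -90.1 tilt 0.53
```

Request:
{"fn": "step_arm", "kwargs": {
  "motion": [
    [[0, -0.046, -0.004, 0, 0, 0], [0.01, -0.046, -0.004, 0, 0, 0], [0.03, -0.046, -0.004, 0, 0.4, 0.3], [0.04, 0, 0, 0, 0, 0], [0.01, 0, 0, 0, 0, 0], [0, 0, 0, 0, 0, 0], [0, 0, 0, 0, 0, 0]]
  ]
}}

```text
time_s: 7.48
ee_pos: [0.4787, -0.1744, 0.1639]
eef_rot: [3.138, 1.045, -0.029]
force: [-0.3, 0.0, -2.8]
grip_width: 0.03
```

```bash
python3 g2.py 0 -130 60 -90
python3 - <<'E'
from h import *
grab("wrist","w5");grab("side","d5");crop("d5",240,105,400,255,5,"cd5");grab("scene","s5");crop("s5",170,120,380,270,3.8,"cs5")
E
```

```text
tgt [ 0.4781 -0.1724  0.1605] at [ 0.4787 -0.1744  0.1639] q [-0.557  0.014  2.049  0.426  0.659  0.755] F [-0.3  0.  -2.8] w 0.03
shift [ 2.6 -2.   2.2] turn [-0.08 -0.14 -0.16]
bolt in track (assumed rigid) [   2.3 -132.1   62.6] arm ang -90.1 tilt 0.22
```

View pics/w5.png

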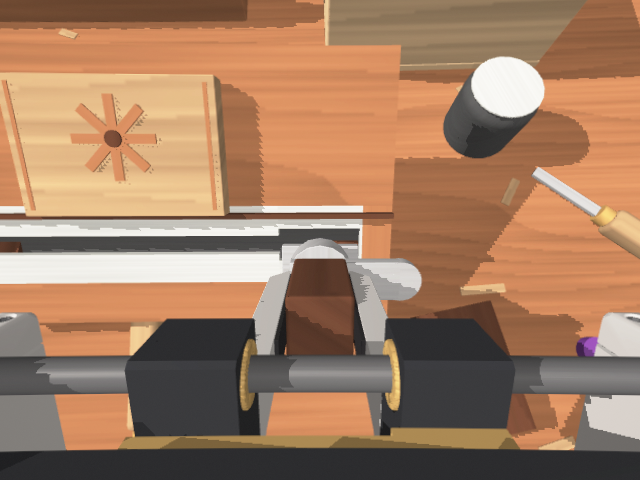

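View pics/cd5.png

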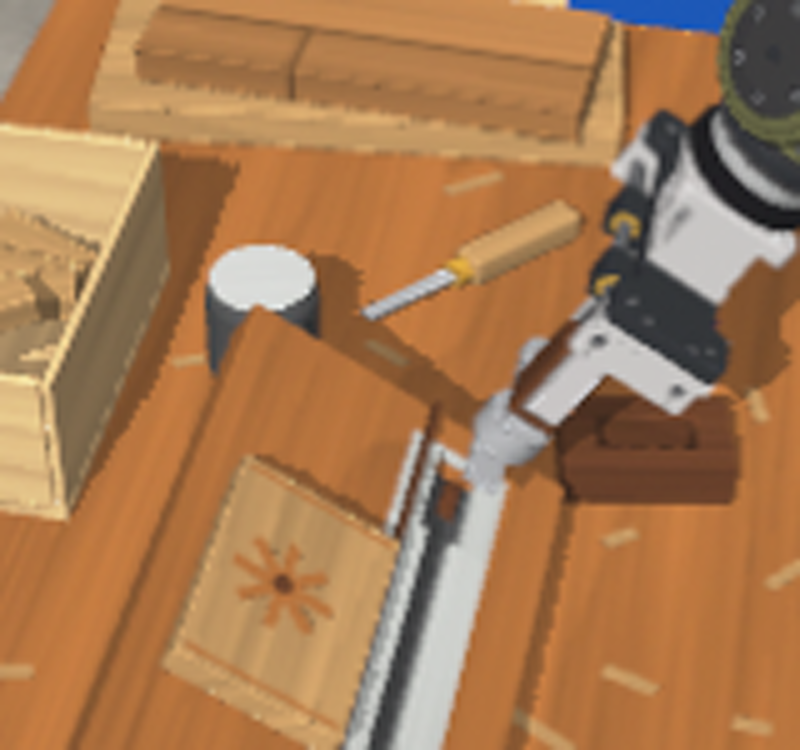

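View pics/cs5.png

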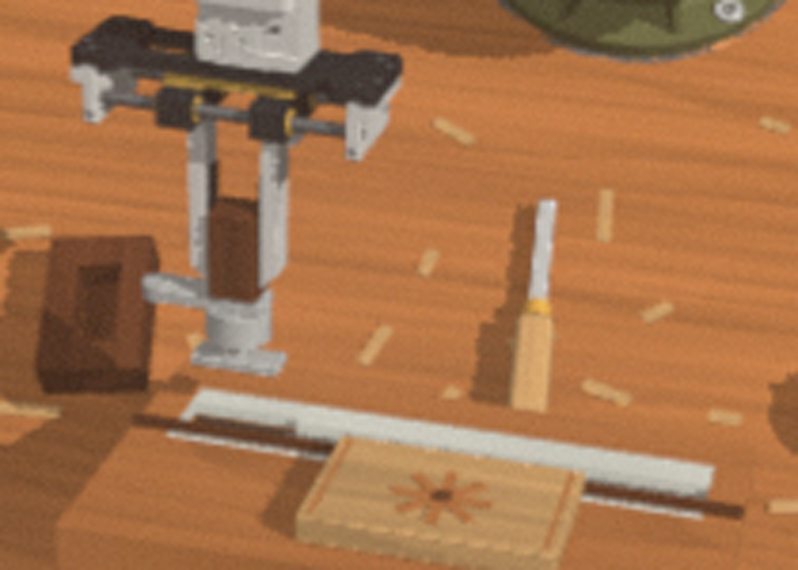

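Run:
```python
from h import *
crop("w5",0,190,130,290,6,"cw5a");crop("w5",260,190,440,310,4.4,"cw5b")
```

```text
(no output)
```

View pics/cw5a.png

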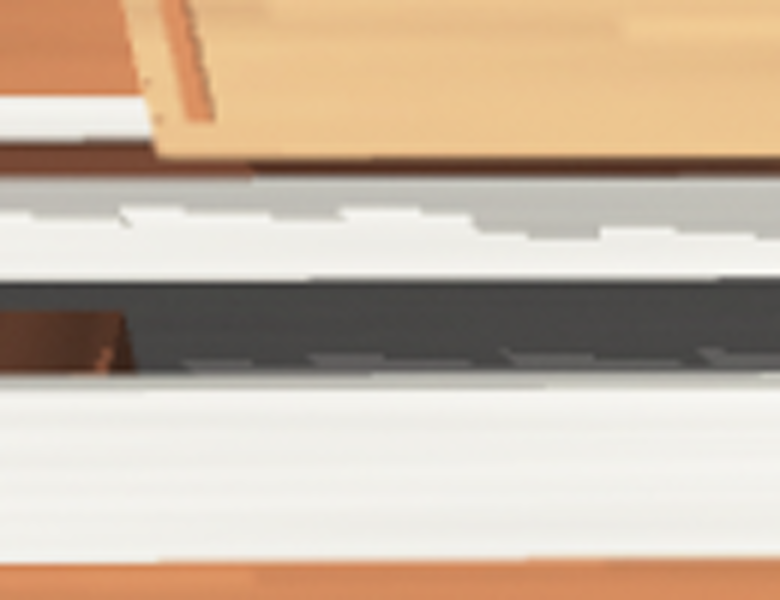

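View pics/cw5b.png

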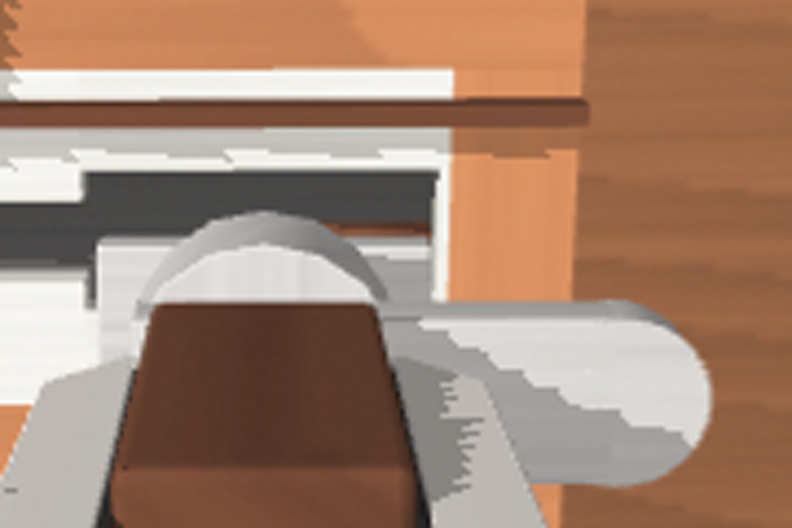

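```bash
cat > chk.py <<'E'
from h import *
from g2 import tgt
def un(p,x0,y0,s): return ((p[0]+.5)/s-.5+x0,(p[1]+.5)/s-.5+y0)
_,_,r,t=tgt(0,0,0,0)
def ontrack(c,uv,z=0):
    o,d=ray(c,uv);o=r.inv().apply(o-t);d=r.inv().apply(d);return (o+d*(z-o[2])/d[2])*1000
E
python3 - <<'E'
from chk import *
c=load("w5")
b=lambda *p:un(p,260,190,4.4)
a=lambda *p:un(p,0,190,6)
for n,p,e,z in [('step14',b(83,172),(14,-96),0),('step8',b(83,202),(8,-96),0),('end14',b(438,170),(14,-164),0),('slot8L',a(100,281),(8,0),0),('slot8R',a(700,279),(8,0),0),('slot-8L',a(100,389),(-8,0),0),('slot-8R',a(700,386),(-8,0),0),
 ('plate end',b(452,160),(0,0),0),('plate up L',a(70,97),(0,0),0),('plate upR',b(400,69),(0,0),0),('plate lowL',a(70,563),(0,0),0),('plate low R',a(700,558),(0,0),0),('ledge top end',b(588,101),(27.5,-190),.008),('panel corner low +y',a(157,157),(27.5,93),.017),('board end',b(583,40),(0,-190),0),('panel low -y',(227,215),(27.5,-57),.017),('panel up -y',(214,75),(127.5,-57),.017),('panel up+y',(1,74),(127,93),.017)]:
    print(n,np.array(p).round(1),ontrack(c,p,z).round(1),e)
# bolt: boss circle bottom/top; predicted projections
P,Rm,r_,t_=tgt(2.3,-132.1,62.6,-90.1)
T=None
def bp(x,y,z): # bolt pt -> world using ideal
    return r.apply(r.inv().apply(t*0)+np.array([2.3+0,-132.1,62.6])/1000+R.from_euler('z',-90.1,degrees=True).apply(np.array([x,y,z])/1000))+t
for n,p in [('head corner',(-27,11,-12)),('boss top mid',(0,20,0)),('boss toprim',(0,20,20)),('arm tip',(60,0,29)),('grip top',(15,15,85)),('grip top',(-15,15,85)),('grip bot',(-15,15,29)),('grip bot',(15,15,29))]:
    u=proj(c,bp(*p))[0];print(n,((u-[260,190])*4.4).round(0))
E
```

```text
step14 [278.5 228.7] [ 13.4 -96.8   0. ] (14, -96)
step8 [278.5 235.5] [  7.5 -96.6   0. ] (8, -96)
end14 [359.2 228.2] [  13.7 -164.8    0. ] (14, -164)
slot8L [ 16.2 236.4] [  7.1 121.5   0. ] (8, 0)
slot8R [116.2 236.1] [ 7.2 39.7  0. ] (8, 0)
slot-8L [ 16.2 254.4] [ -8.6 124.9   0. ] (-8, 0)
slot-8R [116.2 253.9] [-8.4 42.   0. ] (-8, 0)
plate end [362.3 226. ] [  15.7 -167.5    0. ] (0, 0)
plate up L [ 11.2 205.8] [ 32.8 119.7   0. ] (0, 0)
plate upR [350.5 205.3] [  33.2 -157.1    0. ] (0, 0)
plate lowL [ 11.2 283.4] [-34.6 134.7   0. ] (0, 0)
plate low R [116.2 282.6] [-34.4  45.8   0. ] (0, 0)
ledge top end [393.2 212.6] [  28.4 -191.1    8. ] (27.5, -190)
panel corner low +y [ 25.8 215.8] [27.5 95.5 17. ] (27.5, 93)
board end [392.1 198.7] [  38.6 -191.3    0. ] (0, -190)
panel low -y [227 215] [ 28.2 -58.9  17. ] (27.5, -57)
panel up -y [214  75] [128.2 -57.   17. ] (127.5, -57)
panel up+y [ 1 74] [127.3  90.   17. ] (127, 93)
head corner [ 97. 238.]
boss top mid [267. 201.]
boss toprim [268. 235.]
arm tip [715. 396.]
grip top [427. 457.]
grip top [114. 457.]
grip bot [154. 289.]
grip bot [382. 289.]
```

Request:
{"fn": "step_arm", "kwargs": {
  "motion": [
    [[0.02, -0.0015, 0.002, 0, 0, 0], [0.018, 0, 0, 0, 0, 0], [0, 0, 0, 0, 0, 0], [0, 0, 0, 0, 0, 0], [0, 0, 0, 0, 0, 0]]
  ]
}}

```text
time_s: 8.25
ee_pos: [0.4962, -0.1729, 0.1299]
eef_rot: [3.138, 1.044, -0.029]
force: [0.6, -0.3, -3.9]
grip_width: 0.0297
```

```bash
python3 g2.py 0 -130 0 -90
python3 - <<'E'
from h import *
grab("wrist","w6");crop("w6",240,190,440,310,4,"cw6");grab("side","d6");crop("d6",290,155,390,230,8,"cd6")
E
```

```text
tgt [ 0.5081 -0.1731  0.1085] at [ 0.4962 -0.1729  0.1299] q [-0.531  0.104  2.046  0.465  0.57   0.725] F [ 0.6 -0.3 -3.9] w 0.0297
shift [24.5 -0.2  0.4] turn [-0.09 -0.16 -0.16]
bolt in track (assumed rigid) [   0.4 -130.2   24.5] arm ang -90.1 tilt 0.23
```

View pics/cw6.png

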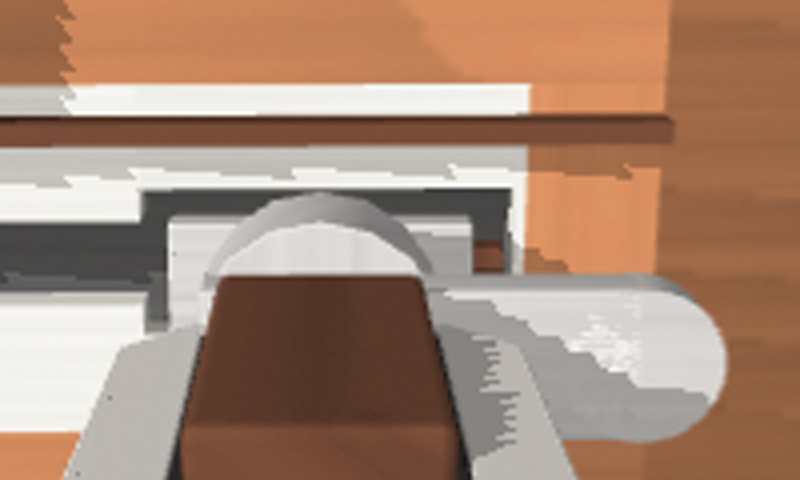

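View pics/cd6.png

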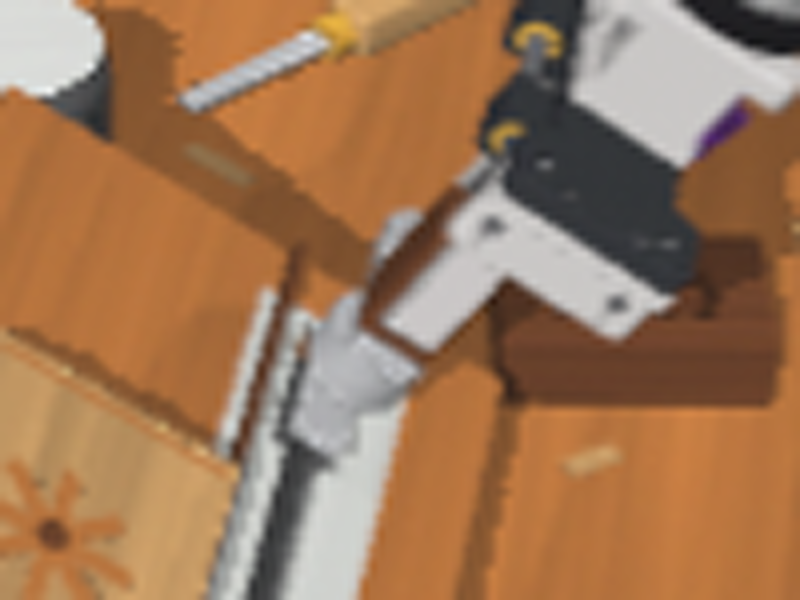

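Run:
```python
from chk import *
c=load("w6");b=lambda *p:un(p,240,190,4)
for n,p,z in [('headL',b(169,216),12.5),('headR',b(471,216),12.5),('openL',b(142,191),0),('openR',b(512,189),0),('slot8',b(70,224),0),('bossrim top',b(320,222),44.5),('boss sil',b(320,194),24.5),('bossL',b(205,290),34.5),('bossR',b(432,270),44.5),('armtip',b(727,365),53.5)]:
    print(n,ontrack(c,p,z/1000).round(1))
```

```text
headL [  11.9 -103.1   12.5]
headR [  11.8 -156.    12.5]
openL [ 13.3 -96.9   0. ]
openR [  13.6 -164.8    0. ]
slot8 [  7.1 -83.4   0. ]
bossrim top [  19.3 -129.5   44.5]
boss sil [  18.7 -129.5   24.5]
bossL [   5.4 -111.    34.5]
bossR [  11.7 -146.6   44.5]
armtip [  -0.3 -189.7   53.5]
```

Request:
{"fn": "step_arm", "kwargs": {
  "motion": [
    [[0.008, 0, 0.0005, 0, 0, 0], [0.008, 0, 0, 0, 0, 0], [0.003, 0, 0, 0, 0, 0], [0.002, 0, 0, 0, 0, 0], [0, 0, 0, 0, 0, 0], [0, 0, 0, 0, 0, 0]]
  ]
}}

```text
time_s: 9.1
ee_pos: [0.5075, -0.1731, 0.1129]
eef_rot: [3.138, 1.042, -0.029]
force: [-17.1, 7.7, 28.6]
grip_width: 0.0301
```

```bash
python3 g2.py 0 -130 0 -90
```

```text
tgt [ 0.5081 -0.1731  0.1085] at [ 0.5075 -0.1731  0.1129] q [-0.518  0.156  2.036  0.492  0.526  0.702] F [-17.1   7.7  28.6] w 0.0301
shift [ 4.1 -0.1  1.6] turn [-0.05 -0.32 -0.16]
bolt in track (assumed rigid) [   1.8 -130.2    4.1] arm ang -90.1 tilt 0.36
```

Run:
```python
from h import *
grab("wrist","w7");crop("w7",240,190,440,310,4,"cw7");grab("side","d7");crop("d7",290,155,390,230,8,"cd7");grab("scene","s7");crop("s7",180,180,280,255,8,"cs7")
```

```text
(no output)
```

View pics/cw7.png

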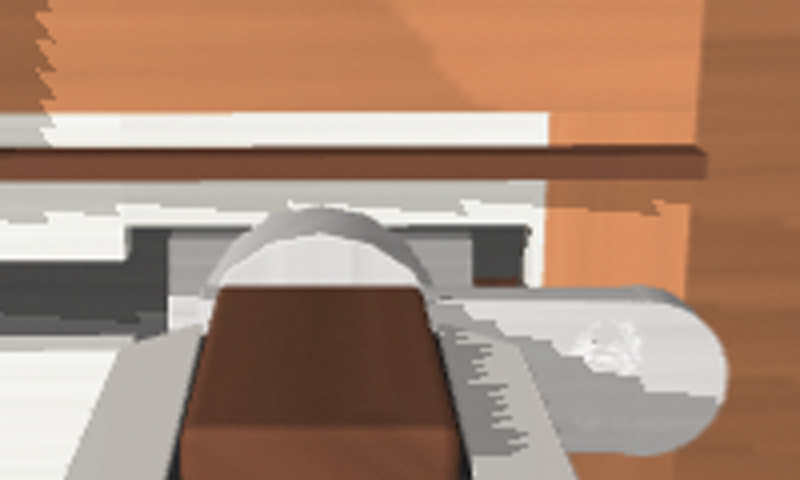

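View pics/cd7.png

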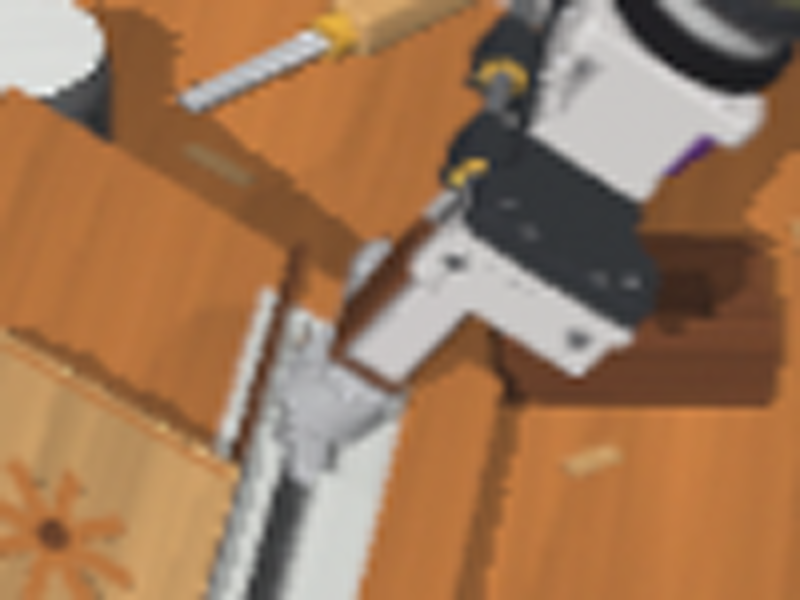

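View pics/cs7.png

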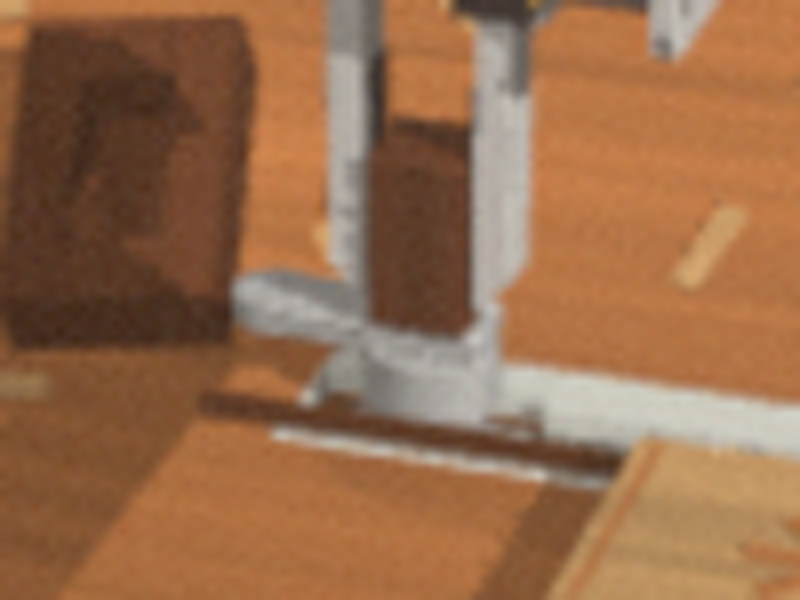

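```bash
cat > bfit.py <<'E'
from chk import *
# fit bolt pose in track frame: x,y,z (mm), arm angle, tilt about track y, tilt about track x, from image points
def bw(v,p):
    rb=R.from_euler('z',v[3],degrees=True);rt=R.from_euler('yx',[v[4],v[5]],degrees=True)
    return r.apply((rt*rb).apply(np.array(p)/1000.)+np.array(v[:3])/1000)+t
def fit(obs,v0,prior):
    def res(v): return np.concatenate([ (proj(c,bw(v,p))[0]-uv) for c,uv,p in obs]+[(np.array(v)-v0)/prior])
    f=least_squares(res,v0,loss='soft_l1');return f.x,res(f.x)[:2*len(obs)].reshape(-1,2)
E
python3 - <<'E'
from bfit import *
W,S,D=load("w7"),load("s7"),load("d7")
w=lambda *p:np.array(un(p,240,190,4));s=lambda *p:np.array(un(p,180,180,8))
# grip corners, sign: arm -y => bolt x=-ytrack, bolt y=+xtrack. upslope side => bolt y +15
obs=[(W,w(428,287),(15,15,29)),(W,w(217,287),(-15,15,29)),(W,w(457,425),(15,15,85)),(W,w(183,425),(-15,15,85)),
(W,w(728,372),(60,0,29)),(W,w(320,235),(0,20,20)),
(S,s(372,322),(15,15,29)),(S,s(470,332),(-15,15,29)),(S,s(375,140),(15,15,85)),(S,s(470,152),(-15,15,85)),(S,s(430,427),(0,20,0)),(S,s(430,362),(0,20,20))]
for use in (obs,obs[:6],obs[6:]):
    x,e=fit(use,np.array([1,-130,3,-90,0,0.]),np.array([5,5,5,2,3,3.]));print(x.round(2),e.round(1).tolist())
for k in (0,4): print(k,[proj(S,bw([1,-130,k,-90,0,0],p))[0].round(1).tolist() for c,u,p in obs[6:]])
E
```

```text
[-2.0700e+00 -1.2958e+02  5.8500e+00 -8.9000e+01  2.0700e+00 -1.0000e-02] [[-1.3, -1.1], [-0.3, -0.2], [1.4, -0.2], [-1.6, 1.0], [0.4, 1.0], [-0.4, 0.4], [-1.2, 0.3], [-1.0, 0.9], [-2.1, 1.6], [-1.2, 1.9], [-2.7, -0.1], [-2.8, 0.6]]
[  -2.76 -130.2     2.74  -88.92    1.73   -0.39] [[-1.0, -1.2], [0.8, -0.3], [0.7, -0.4], [-0.7, 0.7], [-0.3, 0.5], [0.4, 0.3]]
[  -1.7  -124.84    6.37  -89.7    -1.71    1.66] [[0.5, -0.2], [0.8, 0.1], [-0.5, 0.4], [0.4, 0.4], [-0.9, -0.4], [-1.1, -0.0]]
0 [[224.3, 222.4], [236.8, 224.4], [224.1, 200.7], [236.8, 202.6], [229.9, 235.3], [229.9, 227.8]]
4 [[224.3, 220.9], [236.8, 222.8], [224.1, 199.1], [236.8, 201.0], [229.9, 233.8], [229.9, 226.3]]
```

Request:
{"fn": "step_arm", "kwargs": {
  "motion": [
    [[-0.001, 0, 0, 0, 0, 0], [0, 0, 0, 0, 0, 0]]
  ]
}}

```text
time_s: 9.5
ee_pos: [0.5069, -0.1733, 0.113]
eef_rot: [3.137, 1.042, -0.029]
force: [-5.3, 3.2, 13.6]
grip_width: 0.0297
```

Request:
{"fn": "step_arm", "kwargs": {
  "motion": [
    [[0, 0, 0, 0, 0, 0], [0, 0, 0, 0, 0, 0], [0, 0, 0, 0, 0, 0]]
  ],
  "fingers": 0.036
}}

```text
time_s: 9.88
ee_pos: [0.5058, -0.173, 0.1113]
eef_rot: [3.14, 1.046, -0.028]
force: [-0.7, -0.7, -0.2]
grip_width: 0.0358
```

```bash
python3 g2.py 0 -130 0 -90
python3 - <<'E'
from h import *
print(get_obs()['moment'])
grab("wrist","w8");crop("w8",240,190,440,310,4,"cw8");grab("side","d8");crop("d8",290,155,390,230,8,"cd8");grab("scene","s8");crop("s8",180,180,280,255,8,"cs8")
E
```

```text
tgt [ 0.5081 -0.1731  0.1085] at [ 0.5058 -0.173   0.1113] q [-0.519  0.157  2.038  0.49   0.527  0.703] F [-0.7 -0.7 -0.2] w 0.0358
shift [ 3.6 -0.  -0.6] turn [-0.11 -0.1  -0.13]
bolt in track (assumed rigid) [  -0.6 -130.1    3.6] arm ang -90.1 tilt 0.16
[-0.0539762   0.30950955 -0.05477584]
```

View pics/cw8.png

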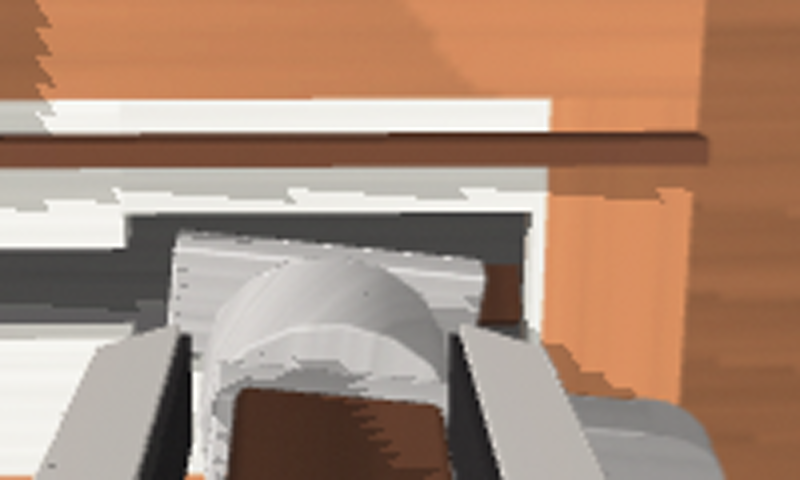

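View pics/cs8.png

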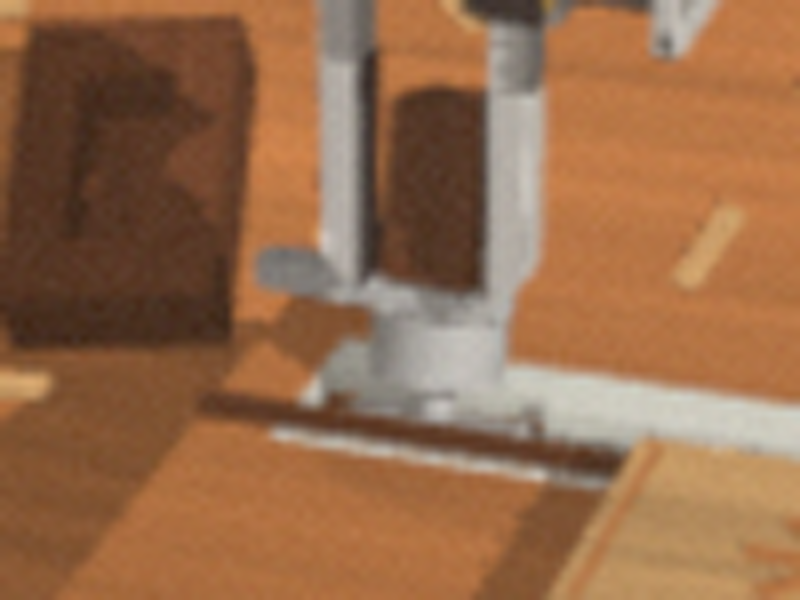

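View pics/cd8.png

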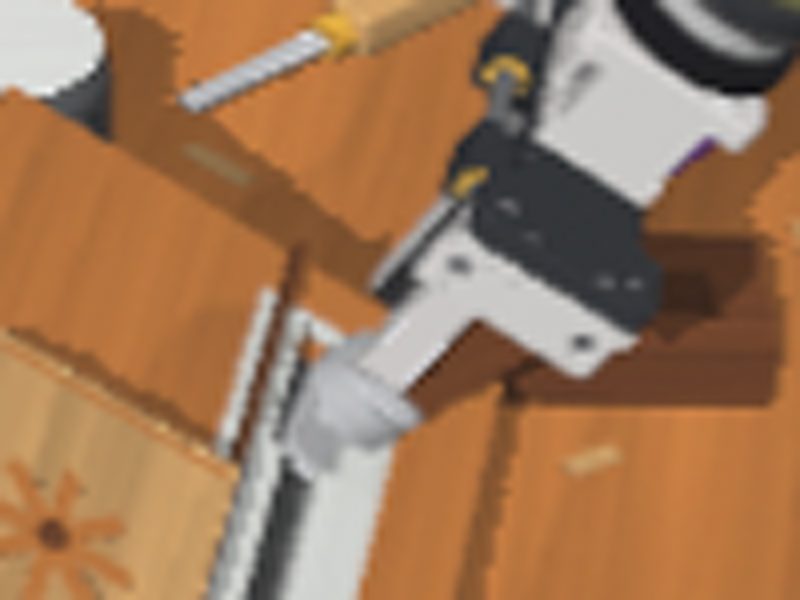

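```bash
cat > f8.py <<'E'
from bfit import *
W,S=load("w8"),load("s8")
w=lambda *p:np.array(un(p,240,190,4));s=lambda *p:np.array(un(p,180,180,8))
obs=[(W,w(440,405),(15,15,29)),(W,w(238,390),(-15,15,29)),(W,w(178,232),(-27,11,-12)),(W,w(485,262),(27,11,-12)),(W,w(335,325),(0,20,20)),
(S,s(378,278),(15,15,29)),(S,s(475,290),(-15,15,29)),(S,s(393,100),(15,15,85)),(S,s(485,100),(-15,15,85)),(S,s(438,388),(0,20,0))]
for v0 in ([0,-130,3,-90,-10,0.],[0,-130,3,-90,-30,0.],[-10,-130,3,-90,-10,5.]):
    x,e=fit(obs,np.array(v0),np.array([50,50,50,20,30,30.]));print(x.round(2),e.round(1).tolist())
np.save('b8.npy',x)
E
python3 f8.py
python3 - <<'E'
from h import *
im=cv2.imread('pics/w8.png')[190:480,180:470];cv2.imwrite('pics/cw8b.png',cv2.resize(im,None,fx=2,fy=2))
E
```

```text
[  -7.09 -129.86    6.9   -96.67  -20.72    0.58] [[0.2, -0.1], [-1.1, -0.5], [-1.8, 0.3], [0.2, -0.2], [1.5, 1.1], [-0.4, 0.5], [-0.7, 0.9], [0.1, -0.9], [0.5, 0.8], [-4.1, 0.0]]
[  -7.09 -129.86    6.89  -96.68  -20.74    0.58] [[0.2, -0.1], [-1.1, -0.5], [-1.8, 0.3], [0.2, -0.2], [1.5, 1.1], [-0.4, 0.5], [-0.7, 0.9], [0.1, -0.9], [0.5, 0.8], [-4.1, 0.0]]
[  -7.09 -129.86    6.9   -96.67  -20.72    0.58] [[0.2, -0.1], [-1.1, -0.5], [-1.8, 0.3], [0.2, -0.2], [1.5, 1.1], [-0.4, 0.5], [-0.7, 0.9], [0.1, -0.9], [0.5, 0.8], [-4.1, 0.0]]
```

View pics/cw8b.png

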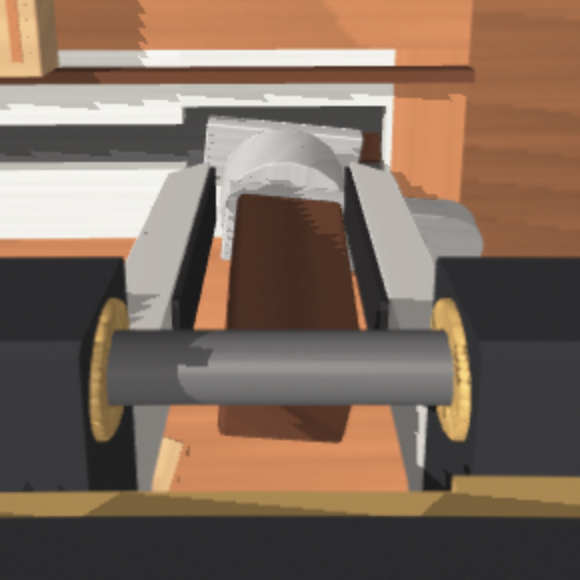

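Run:
```python
from chk import *
c=load("w2");w=lambda *p:un(p,290,0,3.3)
for p in [(207,255),(238,253),(205,337),(238,335)]:
    print('w2',[ontrack(c,w(*p),z/1000).round(0)[:2].tolist() for z in (-22,-15,-8)])
c=load("w5");a=lambda *p:un(p,0,190,6)
for p in [(0,312),(120,312),(135,374)]: print('w5 far',[ontrack(c,a(*p),z/1000).round(0)[:2].tolist() for z in (-22,-15,-8)])
crop("w3",420,0,600,190,4,"cw3")
```

```text
w2 [[-15.0, -134.0], [-12.0, -136.0], [-8.0, -137.0]]
w2 [[-4.0, -135.0], [-1.0, -136.0], [2.0, -138.0]]
w2 [[-15.0, -160.0], [-11.0, -161.0], [-8.0, -162.0]]
w2 [[-2.0, -160.0], [1.0, -161.0], [4.0, -162.0]]
w5 far [[-3.0, 157.0], [-1.0, 150.0], [1.0, 143.0]]
w5 far [[-3.0, 139.0], [-1.0, 133.0], [1.0, 127.0]]
w5 far [[-13.0, 139.0], [-11.0, 133.0], [-9.0, 127.0]]
```

View pics/cw3.png

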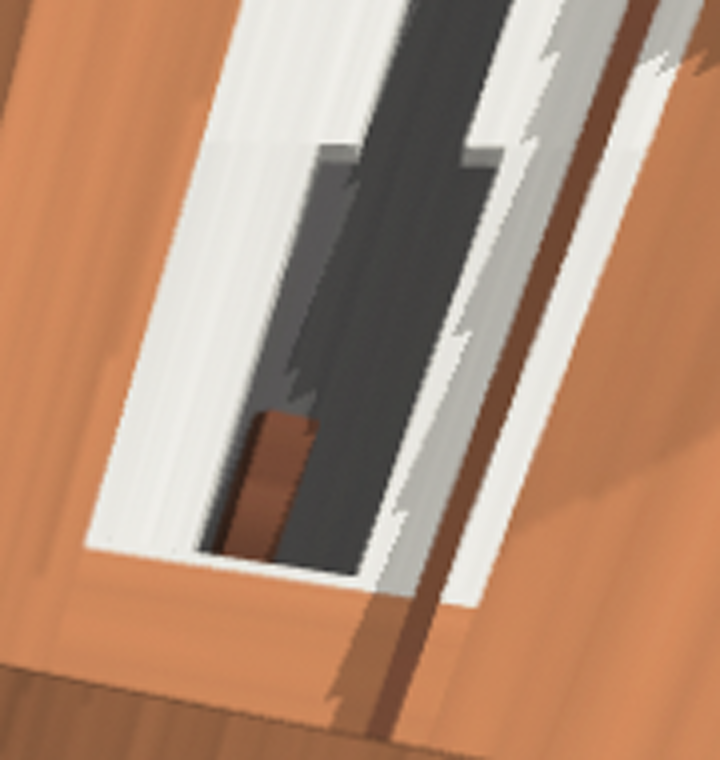

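Run:
```python
from chk import *
def tri(L):
    A=np.zeros((3,3));b=np.zeros(3)
    for c,uv in L:
        o,d=ray(c,uv);o=r.inv().apply(o-t);d=r.inv().apply(d);d/=np.linalg.norm(d);M=np.eye(3)-np.outer(d,d);A+=M;b+=M@o
    return np.linalg.solve(A,b)*1000
W2,W3=load("w2"),load("w3")
w2=lambda *p:un(p,290,0,3.3);w3=lambda *p:un(p,420,0,4)
print('cornerA',tri([(W2,w2(207,255)),(W3,w3(258,410))]))
print('cornerB',tri([(W2,w2(238,253)),(W3,w3(318,422))]))
print('endB',tri([(W2,w2(238,335)),(W3,w3(272,560))]))
print('window step -8,-96',tri([(W2,w2(212,105)),(W3,w3(360,155))]))
for z in (-22,-16,-10): print(z,[ontrack(W3,w3(*p),z/1000).round(1)[:2].tolist() for p in [(258,410),(318,422),(272,560)]])
crop("w4",400,100,500,160,8,"cw4")
```

```text
cornerA [ -11.88246967 -135.59161652  -15.18409917]
cornerB [  -1.10962032 -136.06615238  -16.0402001 ]
endB [  -1.59289685 -160.62395918  -20.37061562]
window step -8,-96 [ -7.18622001 -95.47505899  -4.2386821 ]
-22 [[-12.8, -134.1], [-1.7, -135.1], [-1.8, -160.9]]
-16 [[-12.0, -135.3], [-1.1, -136.3], [-1.2, -161.6]]
-10 [[-11.2, -136.6], [-0.5, -137.5], [-0.6, -162.3]]
```

View pics/cw4.png

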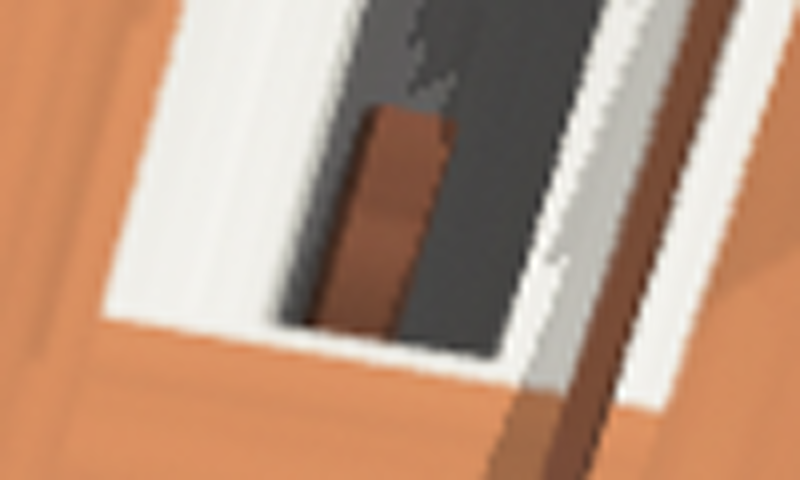

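```bash
cat > g3.py <<'E'
from bfit import *
import sys
# tool target that holds bolt pose v with hold TCP H above origin
def tool_for(v,H=0.0412):
    o=bw(v,(0,0,0));z=bw(v,(0,0,1000))-o;x=bw(v,(1000,0,0))-o
    return o+z*H,toolR(-z,x)
if __name__=="__main__":
    v=[float(a) for a in sys.argv[1:7]];H=float(sys.argv[7]) if len(sys.argv)>7 else .0412
    o=get_obs();T=toolT(o);P,Rm=tool_for(v,H);s,rv=goal(T,P,Rm)
    print('at',T[:3,3].round(4),'q',o['qpos'].round(3),'F',o['force'].round(1),'w',round(o['grip_width'],4));print('shift mm',(s*1000).round(1),'turn',rv.round(2))
    B=r.inv()*R.from_matrix(np.c_[T[:3,1],-T[:3,2],-T[:3,0]]);
    print('held bolt (rigid) pos',(r.inv().apply(T[:3,3]+T[:3,0]*H-t)*1000).round(1),'axis',B.as_matrix()[:,2].round(3),'x',B.as_matrix()[:,0].round(3))
E
python3 g3.py -7.1 -129.9 6.9 -96.7 -20.7 0.6; python3 g3.py -7.1 -129.9 6.9 -90 -20.7 0
```

```text
at [ 0.5057 -0.173   0.1114] q [-0.519  0.156  2.039  0.49   0.527  0.703] F [ 0.2 -0.8 -0.3] w 0.036
shift mm [-2.4  0.4 21. ] turn [ 6.66 20.54 -1.94]
held bolt (rigid) pos [  -0.6 -130.     1.9] axis [-0.002  0.002  1.   ] x [-0.002 -1.     0.002]
at [ 0.5057 -0.173   0.1114] q [-0.519  0.156  2.039  0.49   0.527  0.703] F [ 0.2 -0.8 -0.3] w 0.036
shift mm [-2.4 -0.  21. ] turn [-0.08 20.61 -0.14]
held bolt (rigid) pos [  -0.6 -130.     1.9] axis [-0.002  0.002  1.   ] x [-0.002 -1.     0.002]
```

Request:
{"fn": "step_arm", "kwargs": {
  "motion": [
    [[0, 0, 0, 0, 0, 0], [0, 0, 0, 0, 0, 0], [0, 0, 0, 0, 0, 0], [-0.002, 0, 0.007, 2.2, 6.85, -0.65], [0, 0, 0.007, 2.2, 6.85, -0.65], [0, 0, 0.007, 2.2, 6.85, -0.65], [0, 0, 0, 0, 0, 0], [0, 0, 0, 0, 0, 0]]
  ],
  "fingers": 0.056
}}

```text
time_s: 11.02
ee_pos: [0.4948, -0.166, 0.1037]
eef_rot: [-3.021, 0.796, 0.03]
force: [-0.4, 0.4, 0.5]
grip_width: 0.0564
```

```bash
python3 g3.py -7.1 -129.9 6.9 -96.7 -20.7 0.6
python3 - <<'E'
from h import *
grab("wrist","w9");grab("scene","s9");crop("s9",180,180,280,255,8,"cs9")
E
```

```text
at [ 0.4948 -0.166   0.1037] q [-0.617  0.141  2.211  1.307  0.452 -0.083] F [-0.4  0.4  0.5] w 0.0564
shift mm [-5.5  7.4  5.9] turn [2.06 6.46 0.94]
held bolt (rigid) pos [  -3.8 -121.7    2.1] axis [-0.248 -0.038  0.968] x [-0.07  -0.996 -0.057]
```

View pics/w9.png

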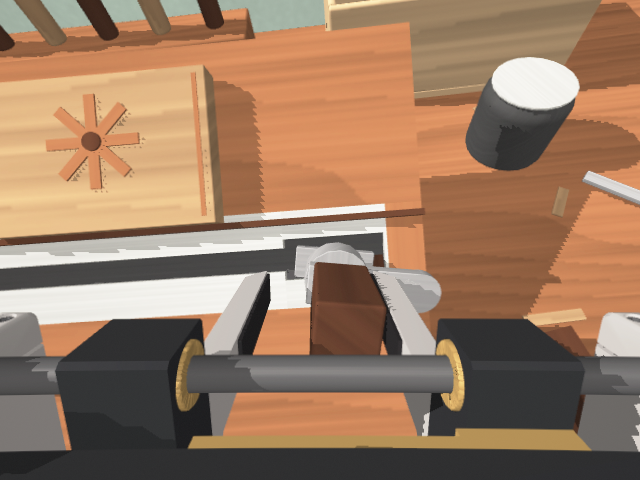

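View pics/cs9.png

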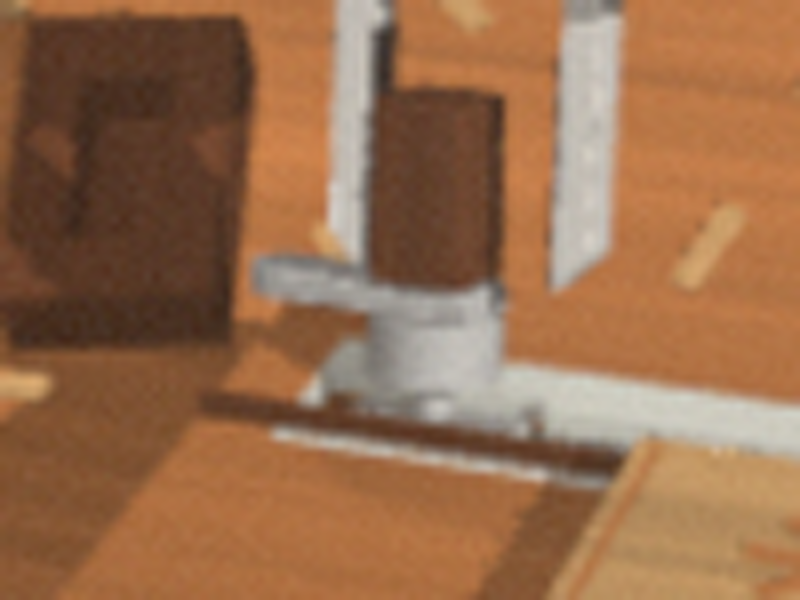

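Request:
{"fn": "step_arm", "kwargs": {
  "motion": [
    [[-0.001, 0.002, 0.001, 0, 0, 0], [-0.001, 0.002, 0.001, 0, 0, 0], [-0.001, 0.002, 0.001, 0, 0, 0], [-0.001, 0.001, 0.001, 0, 0, 0], [0, 0, 0, 0, 0, 0], [0, 0, 0, 0, 0, 0]]
  ]
}}

```text
time_s: 11.88
ee_pos: [0.4885, -0.1725, 0.1029]
eef_rot: [-3.02, 0.794, 0.03]
force: [-0.6, 0.2, 0.9]
grip_width: 0.0561
```

```bash
python3 g3.py -7.1 -129.9 6.9 -96.7 -20.7 0.6
python3 - <<'E'
from h import *
grab("wrist","w10");crop("w10",230,220,470,360,3.3,"cw10");grab("side","d10");crop("d10",290,155,390,230,8,"cd10");
E
```

```text
at [ 0.4885 -0.1725  0.1029] q [-0.643  0.139  2.218  1.31   0.47  -0.106] F [-0.6  0.2  0.9] w 0.0561
shift mm [-1.5  0.5  1.5] turn [2.01 6.36 0.95]
held bolt (rigid) pos [  -9.5 -128.3    4.5] axis [-0.25  -0.038  0.968] x [-0.071 -0.996 -0.057]
```

View pics/cw10.png

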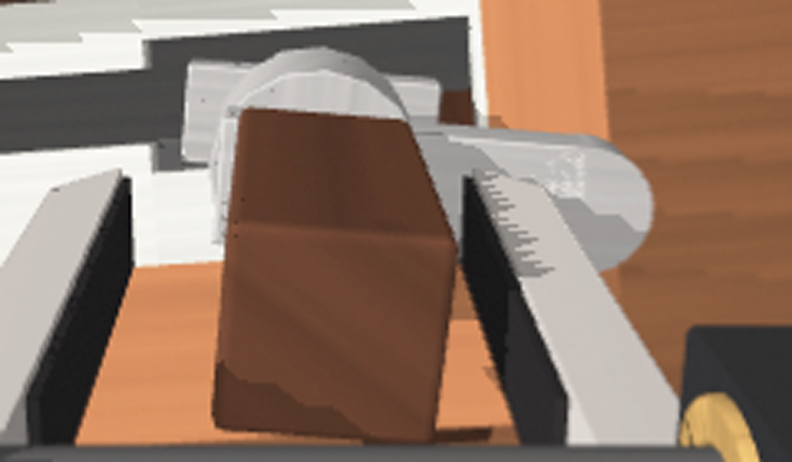

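View pics/cd10.png

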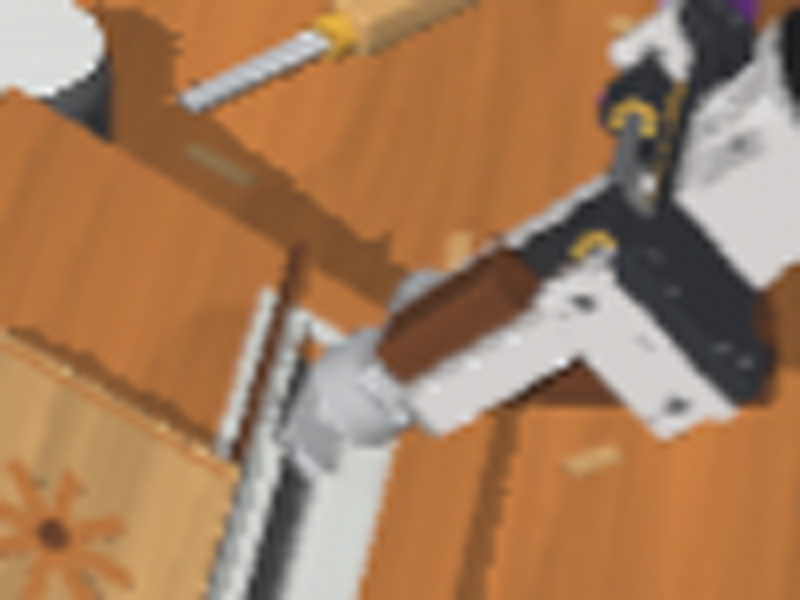

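```bash
cat > f10.py <<'E'
from bfit import *
grab("scene","s10");crop("s10",180,180,280,255,8,"cs10")
W,D=load("w10"),load("d10")
w=lambda *p:np.array(un(p,230,220,3.3));d=lambda *p:np.array(un(p,290,155,8))
obs=[(W,w(406,120),(15,15,29)),(W,w(243,110),(-15,15,29)),(W,w(455,240),(15,15,85)),(W,w(230,222),(-15,15,85)),(W,w(433,442),(15,-15,85)),(W,w(213,425),(-15,-15,85)),
(W,w(318,72),(0,20,20)),(W,w(187,62),(-27,11,-12)),(W,w(440,85),(27,11,-12)),(W,w(652,195),(60,0,29)),
(D,d(382,347),(-15,15,29)),(D,d(505,252),(-15,15,85)),(D,d(410,380),(-15,-15,29))]
x,e=fit(obs,np.array([-7,-130,7,-96,-20,0.]),np.array([50,50,50,20,30,30.]));print(x.round(2),e.round(1).tolist())
x,e=fit(obs[:10],np.array([-7,-130,7,-96,-20,0.]),np.array([50,50,50,20,30,30.]));print(x.round(2),e.round(1).tolist())
T=toolT(get_obs());h=T[:3,3]-T[:3,0]*.0188
for zz in (29,45,57,70,85): print(zz,(T[:3,:3].T@(bw(x,(0,0,zz))-T[:3,3])*1000).round(1))
E
python3 f10.py; python3 g3.py -7.1 -129.9 6.9 -96.7 -20.7 0.6
```

```text
[  -8.77 -130.79    4.64  -98.14  -14.11    3.46] [[0.6, -1.4], [-1.0, -1.7], [0.8, -0.9], [-1.1, 0.1], [0.3, 0.3], [0.1, 1.7], [1.9, -0.5], [0.3, 1.3], [-0.0, -0.6], [-1.9, 4.7], [-2.1, 1.6], [-2.9, 4.1], [1.1, 5.0]]
[  -8.9  -130.75    2.8   -98.15  -14.28    3.42] [[0.4, -1.1], [-0.7, -1.4], [0.3, -0.7], [-0.7, 0.5], [-0.1, -0.3], [0.5, 1.2], [1.9, -0.2], [0.7, 1.5], [-0.2, -0.4], [-2.7, 4.7]]
29 [13.9  3.2 -0.5]
45 [-2.1  3.5 -0.6]
57 [-14.1   3.7  -0.6]
70 [-27.1   4.   -0.7]
85 [-42.1   4.3  -0.8]
at [ 0.4885 -0.1724  0.1029] q [-0.643  0.139  2.218  1.31   0.47  -0.106] F [-0.4  0.2  0. ] w 0.056
shift mm [-1.6  0.6  1.5] turn [2.01 6.36 0.96]
held bolt (rigid) pos [  -9.5 -128.2    4.5] axis [-0.25  -0.038  0.968] x [-0.071 -0.996 -0.057]
```

View pics/cs10.png

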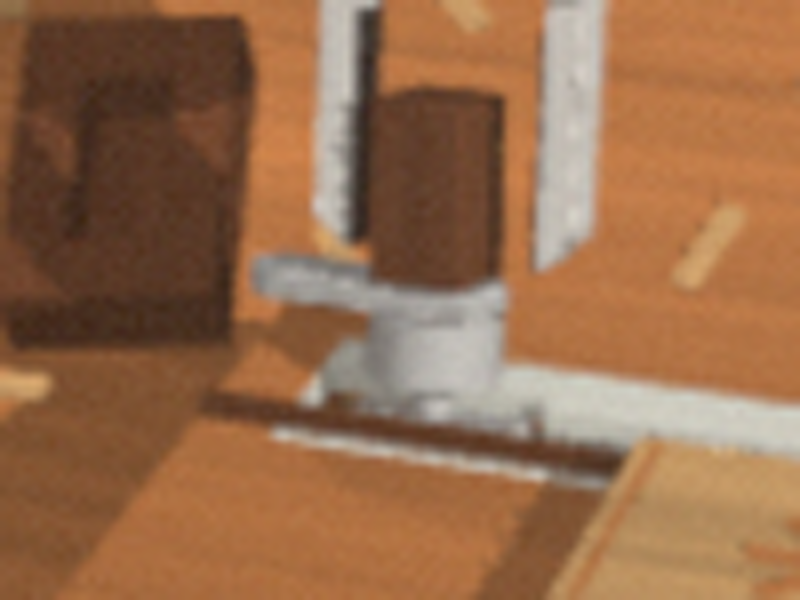

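Request:
{"fn": "step_arm", "kwargs": {
  "motion": [
    [[0.002, 0.0035, 0, 2, 0, 0], [0, 0, 0, 0, 0, 0], [0, 0, 0, 0, 0, 0], [0, 0, 0, 0, 0, 0], [0, 0, 0, 0, 0, 0], [0, 0, 0, 0, 0, 0]]
  ],
  "fingers": 0.02,
  "squeeze": 50
}}

```text
time_s: 12.78
ee_pos: [0.4897, -0.1759, 0.1012]
eef_rot: [-2.985, 0.794, 0.03]
force: [1.4, -0.9, -1.0]
grip_width: 0.0305
```

```bash
python3 g3.py -8.8 -130 4 -96 -14 0 0.043
python3 - <<'E'
from h import *
grab("wrist","w11");crop("w11",230,220,470,360,3.3,"cw11")
E
```

```text
at [ 0.4897 -0.1759  0.1012] q [-0.649  0.149  2.212  1.316  0.473 -0.081] F [ 1.4 -0.9 -1. ] w 0.0305
shift mm [-3.2 -3.5 -0.8] turn [-0.74 -0.23  2.19]
held bolt (rigid) pos [  -8.8 -131.6    0.6] axis [-0.25  -0.038  0.968] x [-0.105 -0.992 -0.066]
```

View pics/cw11.png

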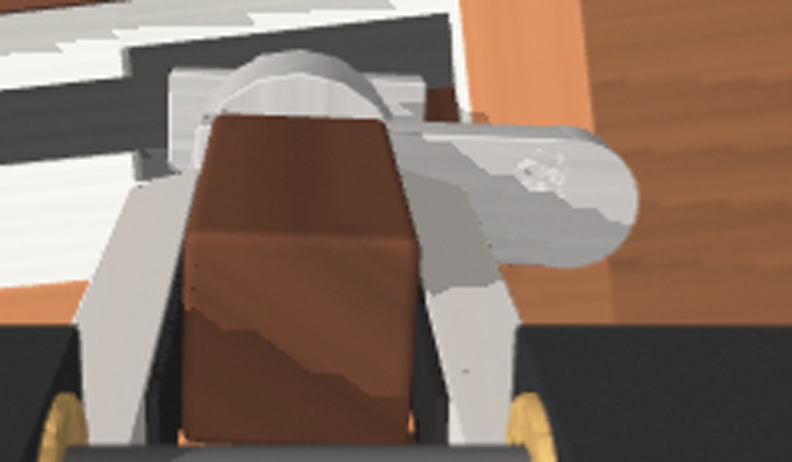

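```bash
cat > hb.py <<'E'
from h import *
def un(p,x0,y0,s): return np.array(((p[0]+.5)/s-.5+x0,(p[1]+.5)/s-.5+y0))
TC=np.linalg.inv(np.array(__import__('station').camera('wrist')['T_tool_cam']))
def ft(c,obs,v0=(0,0,41,0,0)):
    c=dict(c);c['E']=TC
    # bolt in tool: x=tool y, y=-tool z, z=-tool x ; v: dy,dz,H(mm), tilt about tool y deg, roll about tool x
    def pts(v): 
        B=np.array([[0,0,-1],[1,0,0],[0,-1,0]]).astype(float)
        Rr=R.from_rotvec(np.radians([v[4],0,0]))*R.from_rotvec(np.radians([0,v[3],0]))
        return (Rr.apply(np.array([p for _,p in obs])@B.T)+[v[2],v[0],v[1]])/1000
    f=lambda v:np.r_[(proj(c,pts(v))-np.array([u for u,_ in obs])).ravel(),(np.array(v)-v0)/[3,5,10,5,5]]
    s=least_squares(f,v0,loss='soft_l1');return s.x,f(s.x)[:-5].reshape(-1,2)
E
python3 - <<'E'
from hb import *
w=lambda *p:un(p,260,190,4.4)
print(*[a.round(2).tolist() for a in ft(load("w5"),[(w(377,304),(15,15,29)),(w(152,304),(-15,15,29)),(w(418,467),(15,15,85)),(w(112,467),(-15,15,85)),(w(98,240),(-27,11,-12)),(w(265,244),(0,20,20)),(w(265,212),(0,20,0)),(w(712,395),(60,0,29))])])
w=lambda *p:un(p,230,220,3.3)
print(*[a.round(2).tolist() for a in ft(load("w11"),[(w(386,122),(15,15,29)),(w(215,118),(-15,15,29)),(w(417,238),(15,15,85)),(w(187,234),(-15,15,85)),(w(408,442),(15,-15,85)),(w(182,440),(-15,-15,85)),(w(168,70),(-27,11,-12)),(w(425,75),(27,11,-12)),(w(295,75),(0,20,20)),(w(295,50),(0,20,0)),(w(638,200),(60,0,29))])])
E
```

```text
[-0.28, 1.65, 41.23, -0.08, -0.86] [[0.18, -1.68], [0.26, -0.95], [0.27, -0.24], [-0.22, 0.72], [-0.0, 2.08], [-0.02, 0.11], [0.01, -0.44], [-0.51, 0.65]]
[-0.49, -0.44, 40.52, -0.37, 1.02] [[-0.55, -2.15], [-0.08, -1.81], [-0.2, -0.12], [-1.12, -0.09], [-0.32, 1.01], [0.82, 0.52], [1.31, 1.61], [0.18, 1.41], [1.5, -0.43], [1.46, -0.29], [-2.06, -0.23]]
```

Request:
{"fn": "step_arm", "kwargs": {
  "motion": [
    [[-0.003, 0, -0.003, 0, 0, 0], [-0.003, 0, -0.003, 0, 0, 0], [0, 0, 0, 0, 0, 0], [0, 0, 0, 0, 0, 0]]
  ]
}}

```text
time_s: 13.38
ee_pos: [0.4887, -0.1757, 0.1066]
eef_rot: [-2.982, 0.799, 0.034]
force: [33.0, -1.9, -44.1]
grip_width: 0.0298
```

```bash
python3 g3.py 0 -125 10 -90 0 -4 0.040
python3 - <<'E'
from h import *
grab("wrist","w12");crop("w12",230,220,470,360,3.3,"cw12")
E
```

```text
at [ 0.4887 -0.1757  0.1066] q [-0.65   0.134  2.208  1.267  0.48  -0.029] F [ 33.   -1.9 -44.1] w 0.0298
shift mm [  2.3 -12.8 -16.4] turn [ -6.98 -13.77   7.09]
held bolt (rigid) pos [  -7.9 -131.5    8.7] axis [-0.244 -0.04   0.969] x [-0.105 -0.992 -0.067]
```

View pics/cw12.png

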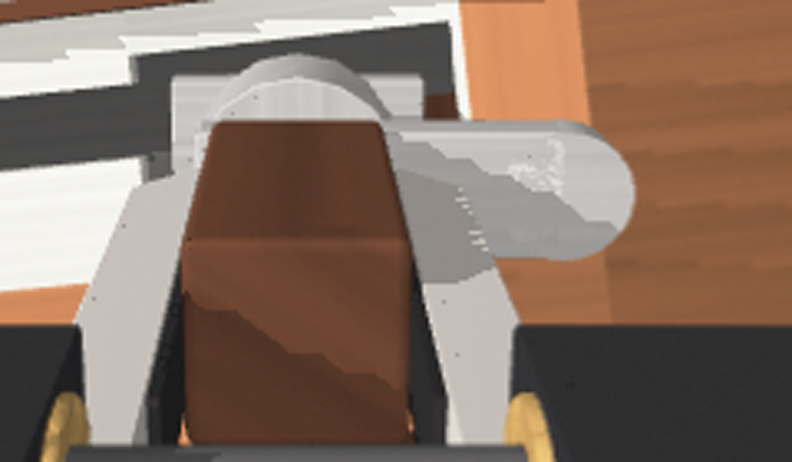

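Request:
{"fn": "step_arm", "kwargs": {
  "motion": [
    [[0.003, 0, 0, 0, 0, 0], [0.002, 0, -0.002, 0, 0, 0], [0, 0, -0.002, 0, 0, 0], [0, 0, 0, 0, 0, 0]]
  ]
}}

```text
time_s: 13.92
ee_pos: [0.4955, -0.1769, 0.1086]
eef_rot: [-2.985, 0.795, 0.031]
force: [-10.9, 2.1, 3.4]
grip_width: 0.0295
```

```bash
python3 g3.py 0 -128 6 -90 0 0 0.040
```

```text
at [ 0.4955 -0.1769  0.1086] q [-0.641  0.142  2.194  1.27   0.475 -0.024] F [-10.9   2.1   3.4] w 0.0295
shift mm [ 2.7 -7.2 -9.7] turn [ -6.44 -14.27   3.02]
held bolt (rigid) pos [  -0.8 -132.6    7. ] axis [-0.249 -0.038  0.968] x [-0.104 -0.992 -0.066]
```

Request:
{"fn": "step_arm", "kwargs": {
  "motion": [
    [[0, -0.0007, -0.0014, -1.07, -2.38, 0.5], [0, -0.0007, -0.0016, -1.07, -2.38, 0.5], [0, -0.0007, -0.0016, -1.07, -2.38, 0.5], [0, -0.0007, -0.0016, -1.07, -2.38, 0.5], [0, -0.0007, -0.0016, -1.07, -2.38, 0.5], [0, -0.0007, -0.0016, -1.07, -2.38, 0.5], [0, 0, 0, 0, 0, 0], [0, 0, 0, 0, 0, 0]]
  ]
}}

```text
time_s: 14.92
ee_pos: [0.5037, -0.1737, 0.115]
eef_rot: [-3.14, 1.045, -0.022]
force: [3.0, 1.9, -2.3]
grip_width: 0.0298
```

```bash
python3 g3.py 0 -125 10 -90 0 -4 0.040
python3 - <<'E'
from h import *
grab("wrist","w13");crop("w13",230,190,470,330,3.3,"cw13");grab("scene","s13");crop("s13",180,180,280,255,8,"cs13")
E
```

```text
at [ 0.5037 -0.1737  0.115 ] q [-0.525  0.147  2.039  0.49   0.539  0.699] F [ 3.   1.9 -2.3] w 0.0298
shift mm [-2.7 -8.5 -0.6] turn [-0.06 -0.11  4.03]
held bolt (rigid) pos [  -0.5 -130.7    7.2] axis [-0.002 -0.001  1.   ] x [-0.001 -1.    -0.001]
```

View pics/cw13.png

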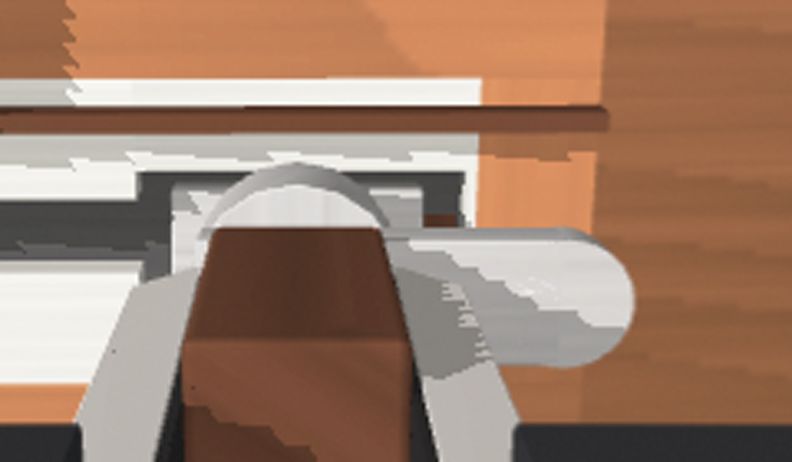

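View pics/cs13.png

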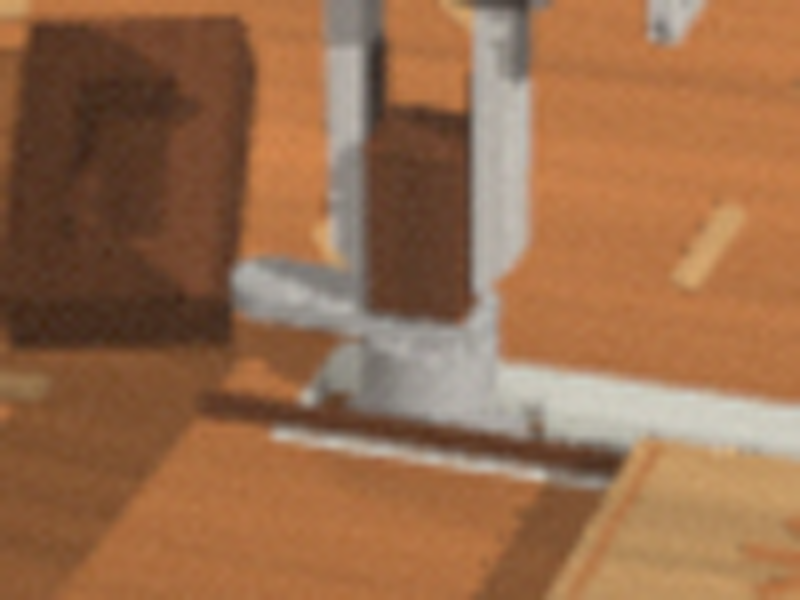

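Run:
```python
from hb import *
import chk
w=lambda *p:un(p,230,190,3.3)
print(*[a.round(2).tolist() for a in ft(load("w13"),[(w(384,230),(15,15,29)),(w(213,230),(-15,15,29)),(w(410,342),(15,15,85)),(w(185,342),(-15,15,85)),(w(172,185),(-27,11,-12)),(w(422,190),(27,11,-12)),(w(297,186),(0,20,20)),(w(297,162),(0,20,0)),(w(635,300),(60,0,29))])])
c=load("w13")
for n,p,z in [('headL',w(172,185),-5),('headR',w(422,190),-5),('openL',w(137,172),0),('openR',w(463,170),0),('slot-8',w(60,262),0)]: print(n,chk.ontrack(c,p,z/1000).round(1))
```

```text
[-0.3, 2.68, 41.08, -1.47, -0.66] [[-0.58, -1.78], [0.26, -1.23], [0.95, -0.1], [-0.91, 0.62], [0.18, 2.18], [0.68, -0.16], [0.21, -0.08], [0.24, 0.04], [-1.24, 0.47]]
headL [   9.2 -103.3   -5. ]
headR [   8.1 -156.7   -5. ]
openL [ 13.3 -96.7   0. ]
openR [  13.7 -164.5    0. ]
slot-8 [ -6.4 -79.7   0. ]
```

Request:
{"fn": "step_arm", "kwargs": {
  "motion": [
    [[0, -0.004, -0.001, 0, 1.5, 2.5], [0, -0.0055, 0, 0, 0, 2.5], [0, 0, 0, 0, 0, 0], [0, 0, 0, 0, 0, 0]]
  ]
}}

```text
time_s: 15.58
ee_pos: [0.5048, -0.1645, 0.115]
eef_rot: [3.002, 1.015, -0.187]
force: [-0.0, -0.5, -3.0]
grip_width: 0.0296
```

```bash
python3 g3.py 0 -124 3.5 -90 0 -5 0.040
python3 - <<'E'
from h import *
grab("wrist","w14");crop("w14",230,190,470,330,3.3,"cw14")
E
```

```text
at [ 0.5048 -0.1645  0.115 ] q [-0.456  0.121  2.082  0.35   0.421  0.88 ] F [-0.  -0.5 -3. ] w 0.0296
shift mm [ 3.4 -1.3  0.3] turn [-0.13 -1.52  0.06]
held bolt (rigid) pos [   1.2 -125.     7. ] axis [-0.026  0.086  0.996] x [-0.002 -0.996  0.086]
```

View pics/cw14.png

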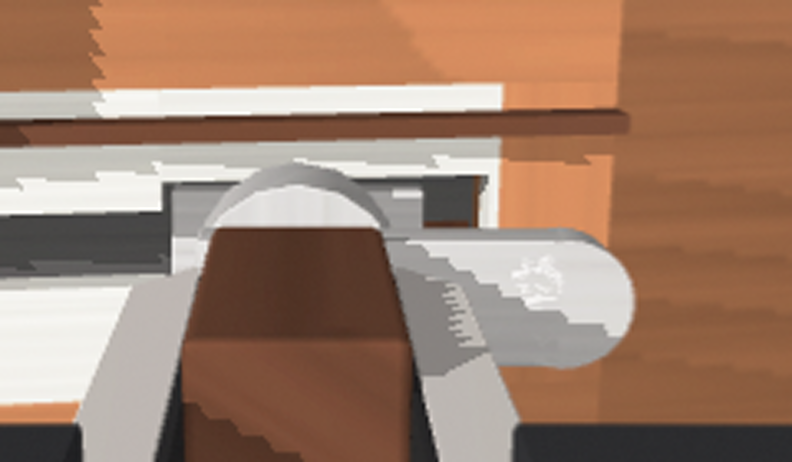

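Run:
```python
from hb import *
import chk
w=lambda *p:un(p,230,190,3.3);c=load("w14")
for n,p,z in [('headL',w(173,184),-7),('headR',w(420,178),-3),('openL',w(163,184),0),('openR',w(487,177),0),('slot8',w(60,214),0)]: print(n,chk.ontrack(c,p,z/1000).round(1))
```

```text
headL [ 11.5 -99.   -7. ]
headR [  12.6 -151.5   -3. ]
openL [ 13.3 -97.1   0. ]
openR [  13.2 -165.2    0. ]
slot8 [  7.4 -75.9   0. ]
```

Request:
{"fn": "step_arm", "kwargs": {
  "motion": [
    [[0, 0, 0.0012, 0, 0, 0], [0.0015, 0, 0, 0, 0, 0], [0.0015, 0, 0, 0, 0, 0], [0, 0, 0, 0, 0, 0], [0, 0, 0, 0, 0, 0]]
  ]
}}

```text
time_s: 16.3
ee_pos: [0.5054, -0.1646, 0.112]
eef_rot: [3.0, 1.014, -0.189]
force: [0.0, 1.3, -3.4]
grip_width: 0.0296
```

```bash
python3 g3.py 0 -120 3.5 -90 0 -5 0.040
```

```text
at [ 0.5054 -0.1646  0.112 ] q [-0.455  0.128  2.084  0.354  0.413  0.876] F [ 0.   1.3 -3.4] w 0.0296
shift mm [ 0.1 -5.1 -0.7] turn [-0.12 -1.54  0.  ]
held bolt (rigid) pos [   0.3 -125.1    4. ] axis [-0.027  0.087  0.996] x [-0.002 -0.996  0.087]
```

Request:
{"fn": "step_arm", "kwargs": {
  "motion": [
    [[0.0005, -0.002, 0, 0, 0, 0], [0, -0.002, 0, 0, 0, 0], [0, -0.002, 0, 0, 0, 0], [0, 0, 0, 0, 0, 0], [0, 0, 0, 0, 0, 0]]
  ]
}}

```text
time_s: 16.92
ee_pos: [0.5061, -0.1587, 0.1112]
eef_rot: [3.001, 1.014, -0.189]
force: [0.8, 0.7, -2.3]
grip_width: 0.0299
```

```bash
python3 g3.py 0 -115 3 -90 0 -5 0.040
python3 - <<'E'
from h import *
grab("wrist","w15");crop("w15",230,190,470,330,3.3,"cw15");grab("scene","s15");crop("s15",180,180,280,255,8,"cs15")
E
```

```text
at [ 0.5061 -0.1587  0.1112] q [-0.44   0.126  2.088  0.339  0.406  0.901] F [ 0.8  0.7 -2.3] w 0.0299
shift mm [-0.3 -4.1 -0.7] turn [-0.12 -1.54  0.  ]
held bolt (rigid) pos [   0.4 -119.1    3. ] axis [-0.027  0.087  0.996] x [-0.002 -0.996  0.087]
```

View pics/cw15.png

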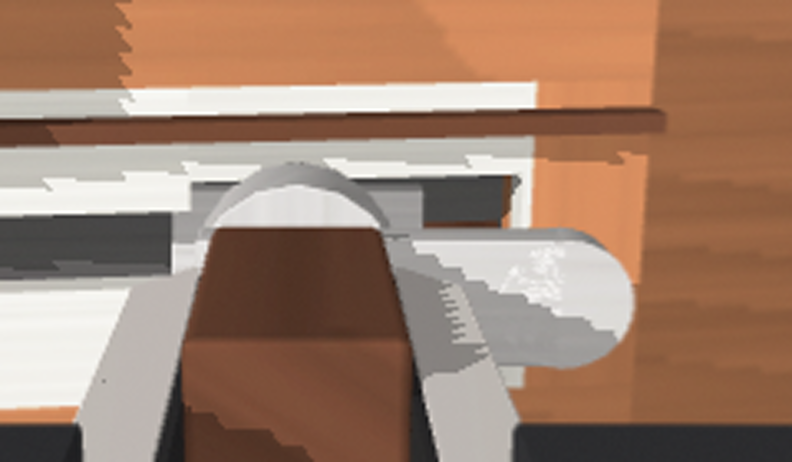

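View pics/cs15.png

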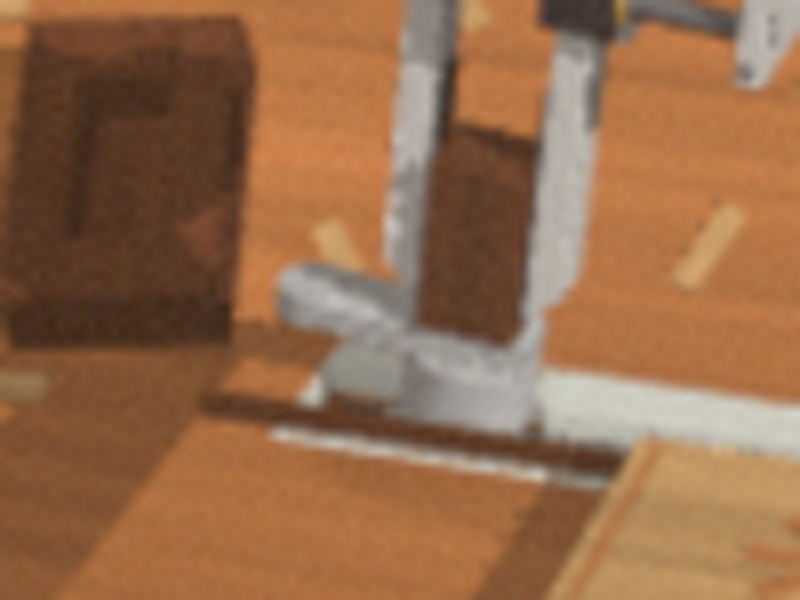

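Request:
{"fn": "step_arm", "kwargs": {
  "motion": [
    [[0.0005, -0.002, 0, 0, 0, 0], [0.0, -0.002, 0, 0, 0, 0], [0, -0.001, 0, 0, 0, 0], [0, 0, 0, 0, 0, 0], [0, 0, 0, 0, 0, 0]]
  ]
}}

```text
time_s: 17.65
ee_pos: [0.5073, -0.1546, 0.1114]
eef_rot: [2.998, 1.012, -0.192]
force: [-6.0, -4.1, 6.1]
grip_width: 0.0299
```

```bash
python3 g3.py 0 -104 1.5 -90 0 0 0.040
```

```text
at [ 0.5073 -0.1546  0.1114] q [-0.429  0.124  2.09   0.326  0.399  0.923] F [-6.  -4.1  6.1] w 0.0299
shift mm [ 0.3 -7.5  0.3] turn [-0.05 -1.68 -5.1 ]
held bolt (rigid) pos [   1.5 -115.     2.7] axis [-0.029  0.089  0.996] x [-0.002 -0.996  0.089]
```

Request:
{"fn": "step_arm", "kwargs": {
  "motion": [
    [[-0.001, -0.003, 0.0005, 0, 0, 0], [-0.0003, -0.003, 0, 0, 0, 0], [-0.0003, -0.003, 0, 0, 0, 0], [0, 0, 0, 0, 0, 0]]
  ]
}}

```text
time_s: 18.15
ee_pos: [0.5063, -0.1445, 0.1112]
eef_rot: [3.0, 1.013, -0.189]
force: [-3.8, -0.4, 5.6]
grip_width: 0.0298
```

```bash
python3 g3.py 0 -100 1 -90 0 0 0.041
```

```text
at [ 0.5063 -0.1445  0.1112] q [-0.407  0.117  2.099  0.302  0.395  0.964] F [-3.8 -0.4  5.6] w 0.0298
shift mm [ 0.8 -1.6 -0.8] turn [-0.05 -1.59 -5.01]
held bolt (rigid) pos [   0.3 -105.1    2.1] axis [-0.028  0.087  0.996] x [-0.002 -0.996  0.087]
```

Request:
{"fn": "step_arm", "kwargs": {
  "motion": [
    [[0, -0.001, 0, 0, 0, -2.5], [0, -0.001, 0, 0, 0, -2.5], [0.0005, 0, 0, 0, 0, 0], [0, 0, 0, 0, 0, 0], [0, 0, 0, 0, 0, 0]]
  ]
}}

```text
time_s: 18.77
ee_pos: [0.5064, -0.1426, 0.1101]
eef_rot: [3.14, 1.02, -0.024]
force: [-1.9, -1.3, -1.3]
grip_width: 0.03
```

```bash
python3 g3.py 0 18 0 -90 0 0 0.041
python3 - <<'E'
from hb import *
grab("wrist","w16");crop("w16",230,190,470,330,3.3,"cw16")
E
```

```text
at [ 0.5064 -0.1426  0.1101] q [-0.458  0.13   2.083  0.505  0.472  0.736] F [-1.9 -1.3 -1.3] w 0.03
shift mm [   1.  -117.6   -1.4] turn [ 0.03 -1.53 -0.03]
held bolt (rigid) pos [ -0.2 -99.6   1. ] axis [-0.027  0.001  1.   ] x [ 0.    -1.     0.001]
```

View pics/cw16.png

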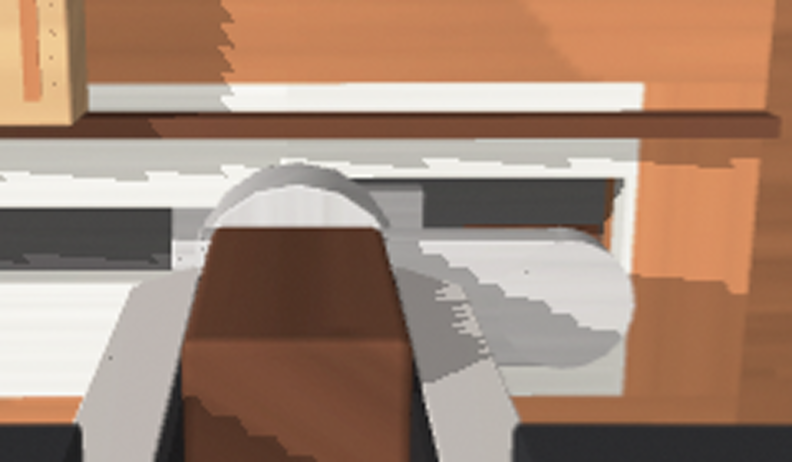

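Request:
{"fn": "step_arm", "kwargs": {
  "motion": [
    [[0, -0.006, 0, 0, 0, 0], [0, -0.012, 0, 0, 0, 0], [0, -0.012, 0, 0, 0, 0], [0, -0.012, 0, 0, 0, 0], [0, -0.012, 0, 0, 0, 0], [0, -0.006, 0, 0, 0, 0], [0, 0, 0, 0, 0, 0]]
  ]
}}

```text
time_s: 19.75
ee_pos: [0.508, -0.0822, 0.1103]
eef_rot: [-3.141, 1.02, -0.022]
force: [3.1, 2.0, -1.6]
grip_width: 0.0304
```

```bash
python3 g3.py 0 18 0 -90 0 0 0.041
```

```text
at [ 0.508  -0.0822  0.1103] q [-0.31   0.096  2.122  0.376  0.417  0.978] F [ 3.1  2.  -1.6] w 0.0304
shift mm [  1.2 -57.1  -1.1] turn [ 0.04 -1.55  0.04]
held bolt (rigid) pos [  0.  -39.1   1.1] axis [-0.027 -0.001  1.   ] x [ 0.001 -1.    -0.001]
```

Request:
{"fn": "step_arm", "kwargs": {
  "motion": [
    [[0, -0.006, 0, 0, 0, 0], [0, -0.012, 0, 0, 0, 0], [0, -0.012, 0, 0, 0, 0], [0, -0.012, 0, 0, 0, 0], [0, -0.01, 0, 0, 0, 0], [0, -0.005, 0, 0, 0, 0], [0, 0, 0, 0, 0, 0], [0, 0, 0, 0, 0, 0]]
  ]
}}

```text
time_s: 20.75
ee_pos: [0.5092, -0.0258, 0.1103]
eef_rot: [-3.141, 1.02, -0.023]
force: [2.0, 2.2, -1.2]
grip_width: 0.03
```

```bash
python3 g3.py 0 18 0 -90 0 0 0.041
python3 - <<'E'
from hb import *
grab("wrist","w17");grab("scene","s17");crop("s17",230,180,330,255,8,"cs17")
E
```

```text
at [ 0.5092 -0.0258  0.1103] q [-0.161  0.082  2.138  0.194  0.382  1.273] F [ 2.   2.2 -1.2] w 0.03
shift mm [ 1.1 -0.7 -1.1] turn [ 0.   -1.55  0.  ]
held bolt (rigid) pos [-0.1 17.3  1.1] axis [-0.027 -0.     1.   ] x [ 0. -1. -0.]
```

View pics/w17.png

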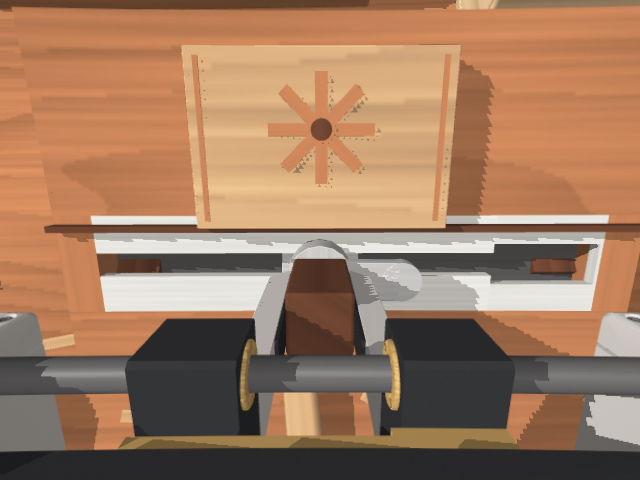

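View pics/cs17.png

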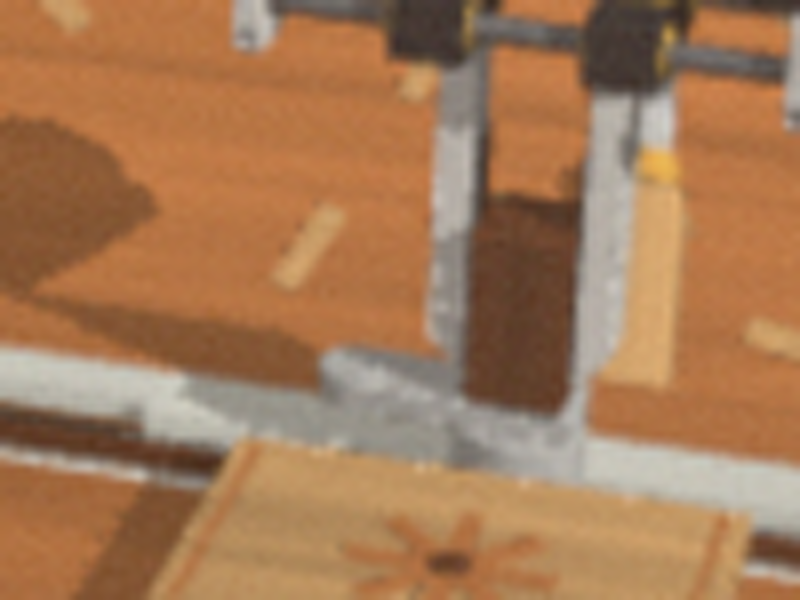

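Request:
{"fn": "step_arm", "kwargs": {
  "motion": [
    [[0, 0, 0, -10, 0, 0], [0, 0, 0, -10, 0, 0], [0, 0, 0, -10, 0, 0], [0, 0, 0, -10, 0, 0], [0, 0, 0, 0, 0, 0]]
  ]
}}

```text
time_s: 21.52
ee_pos: [0.5091, -0.026, 0.1104]
eef_rot: [2.444, 1.02, -0.024]
force: [-5.4, -1.7, 6.5]
grip_width: 0.0296
```

```bash
python3 g3.py 0 18 0 0 0 0 0.041
python3 - <<'E'
from hb import *
grab("wrist","w18");grab("scene","s18");crop("s18",230,180,330,255,8,"cs18")
E
```

```text
at [ 0.5091 -0.026   0.1104] q [-0.161  0.081  2.138  0.193  0.382  0.577] F [-5.4 -1.7  6.5] w 0.0296
shift mm [ 1.3 -0.  -1.4] turn [-50.05  -0.66  -1.46]
held bolt (rigid) pos [-0.  17.1  1.3] axis [-0.027  0.     1.   ] x [ 0.642 -0.767  0.018]
```

View pics/cs18.png

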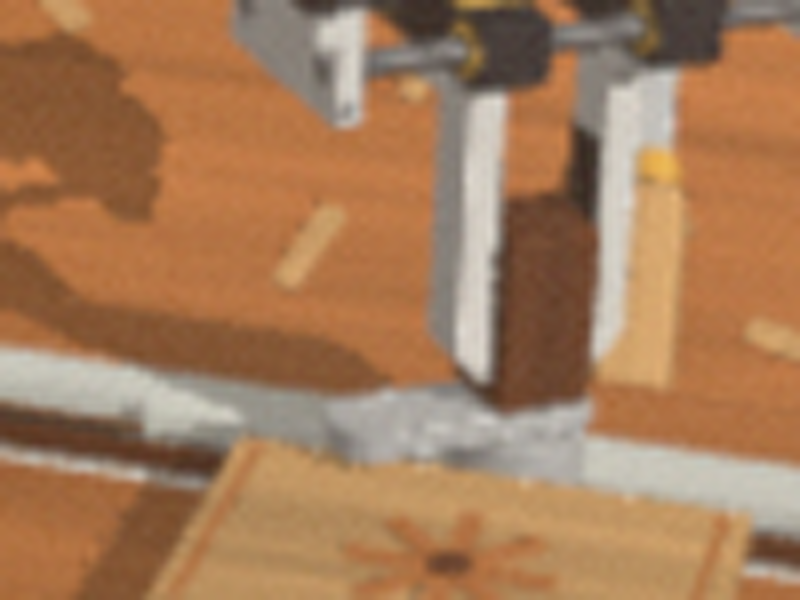

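Request:
{"fn": "step_arm", "kwargs": {
  "motion": [
    [[-0.0007, 0, 0, -5, 0, 0], [0, 0, 0, -10, 0, 0], [0, 0, 0, -10, 0, 0], [0, 0, 0, 0, 0, 0]]
  ]
}}

```text
time_s: 22.18
ee_pos: [0.5083, -0.0259, 0.1103]
eef_rot: [2.012, 1.022, -0.023]
force: [-0.7, -1.6, -2.0]
grip_width: 0.0302
```

```bash
python3 g3.py 0 18 0 0 0 0 0.041
python3 - <<'E'
from hb import *
grab("wrist","w19");grab("scene","s19");crop("s19",230,180,330,255,8,"cs19");grab("side","d19");crop("d19",270,170,370,245,8,"cd19")
E
```

```text
at [ 0.5083 -0.0259  0.1103] q [-0.161  0.08   2.139  0.192  0.384  0.144] F [-0.7 -1.6 -2. ] w 0.0302
shift mm [ 1.6  1.4 -1.5] turn [-25.26  -0.32  -1.44]
held bolt (rigid) pos [-0.9 17.2  1.6] axis [-0.026  0.     1.   ] x [ 0.904 -0.427  0.023]
```

View pics/cs19.png

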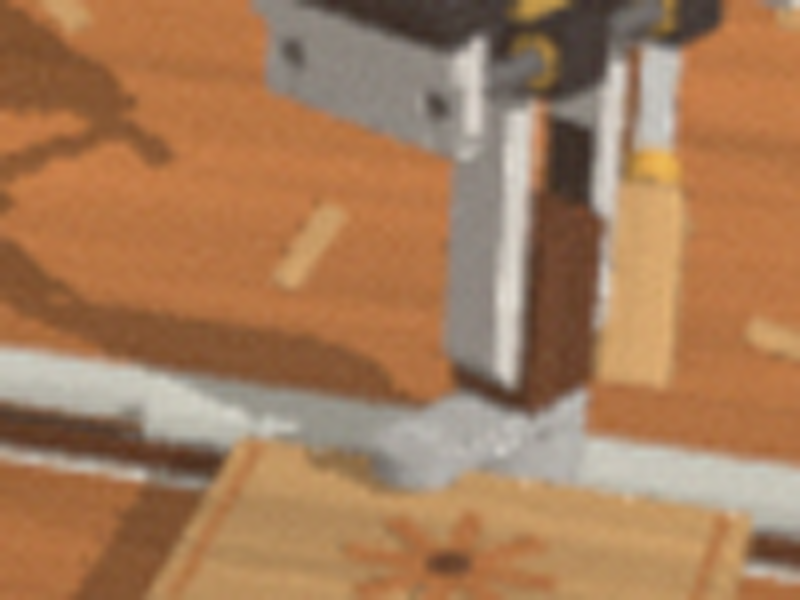

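View pics/cd19.png

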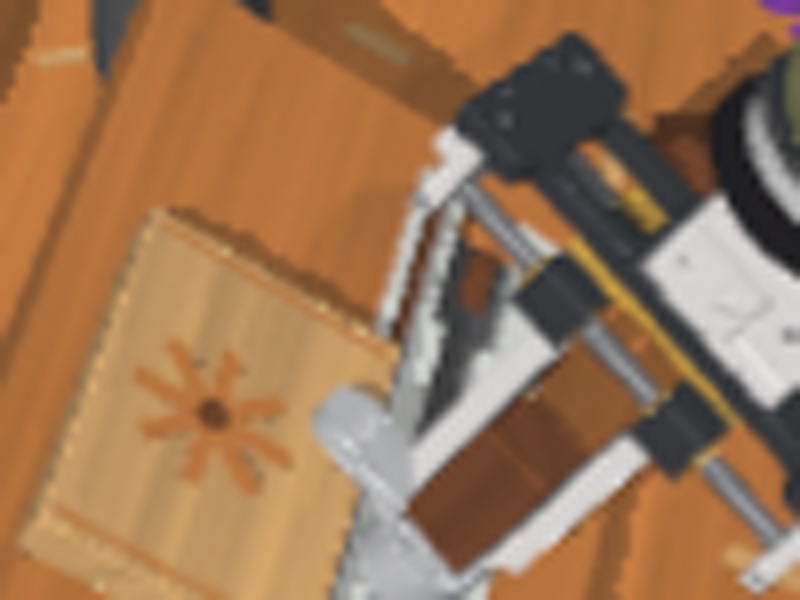

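Request:
{"fn": "step_arm", "kwargs": {
  "motion": [
    [[0, 0, 0, -10, 0, 0], [0, 0, 0, -10, 0, 0], [0, 0, 0, -5, 0, 0], [0, 0, 0, 0, 0, 0], [0, 0, 0, 0, 0, 0]]
  ]
}}

```text
time_s: 23.0
ee_pos: [0.5087, -0.0258, 0.1108]
eef_rot: [1.574, 1.02, -0.023]
force: [-0.4, -0.2, -2.1]
grip_width: 0.0298
```

```bash
python3 g3.py 0 18 0 0 0 0 0.041
python3 - <<'E'
from hb import *
grab("wrist","w20");grab("scene","s20");crop("s20",230,180,330,255,8,"cs20");grab("side","d20");crop("d20",270,170,370,245,8,"cd20")
E
```

```text
at [ 0.5087 -0.0258  0.1108] q [-0.161  0.08   2.139  0.193  0.383 -0.293] F [-0.4 -0.2 -2.1] w 0.0298
shift mm [ 1.8  1.3 -0.7] turn [-0.17  0.   -1.53]
held bolt (rigid) pos [-0.2 17.3  1.8] axis [-0.027  0.     1.   ] x [ 1.    -0.003  0.027]
```

View pics/w20.png

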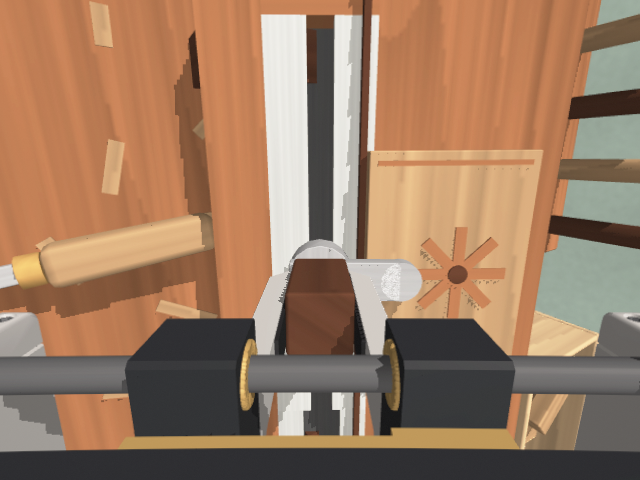

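View pics/cd20.png

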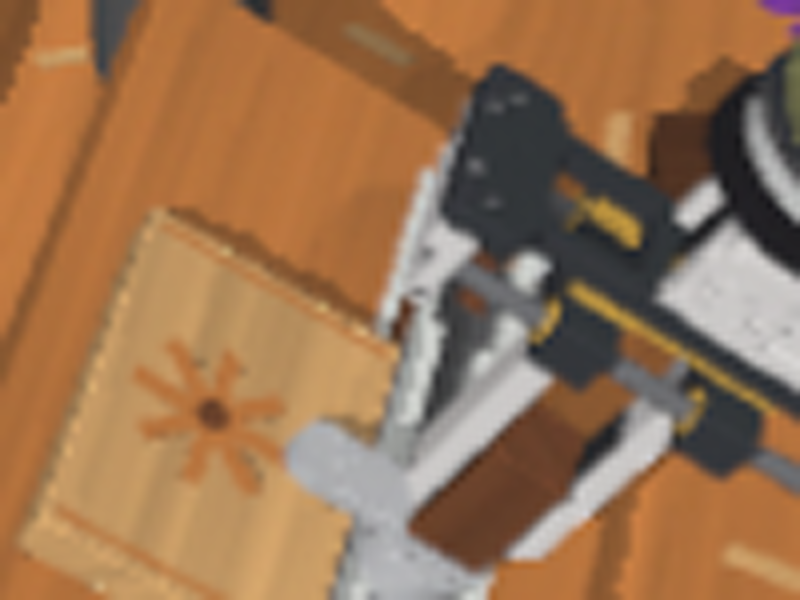

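Request:
{"fn": "step_arm", "kwargs": {
  "motion": [
    [[0, 0.0013, 0, 0, 0, -1.5], [0.0006, 0, 0, 0, 0, 0], [0.0006, 0, 0, 0, 0, 0], [0.0004, 0, 0, 0, 0, 0], [0, 0, 0, 0, 0, 0]]
  ]
}}

```text
time_s: 23.82
ee_pos: [0.5107, -0.0259, 0.1113]
eef_rot: [1.57, 1.044, -0.024]
force: [-20.9, -2.2, 21.7]
grip_width: 0.0298
```

```bash
python3 g3.py 0 18 0 0 0 0 0.041
```

```text
at [ 0.5107 -0.0259  0.1113] q [-0.158  0.089  2.117  0.166  0.418 -0.269] F [-20.9  -2.2  21.7] w 0.0298
shift mm [ 1.2 -0.7 -0.8] turn [-0.    0.01 -0.16]
held bolt (rigid) pos [ 0.8 17.2  1.2] axis [-0.003  0.     1.   ] x [ 1.    -0.     0.003]
```

Request:
{"fn": "step_arm", "kwargs": {
  "motion": [
    [[-0.0006, -0.0006, 0, 0, 0, 0], [0, 0, 0, 0, 0, 0], [0, 0, 0, 0, 0, 0]]
  ]
}}

```text
time_s: 24.2
ee_pos: [0.5104, -0.0259, 0.1112]
eef_rot: [1.57, 1.044, -0.024]
force: [-6.8, -1.0, 10.2]
grip_width: 0.0297
```

Request:
{"fn": "step_arm", "kwargs": {
  "motion": [
    [[0, 0, 0, 0, 0, 0], [0, 0, 0, 0, 0, 0], [0, 0, 0, 0, 0, 0], [0, 0, 0, 0, 0, 0]]
  ],
  "fingers": 0.036
}}

```text
time_s: 24.7
ee_pos: [0.5099, -0.0257, 0.1103]
eef_rot: [1.571, 1.046, -0.023]
force: [-0.5, -1.3, -0.5]
grip_width: 0.036
```

```bash
python3 g3.py 0 18 0 0 0 0 0.041
python3 - <<'E'
from hb import *
grab("wrist","w21");crop("w21",230,190,470,370,3.3,"cw21")
E
```

```text
at [ 0.5099 -0.0257  0.1103] q [-0.158  0.09   2.118  0.166  0.418 -0.269] F [-0.5 -1.3 -0.5] w 0.036
shift mm [ 0.7  0.6 -0.7] turn [ 0.01  0.   -0.04]
held bolt (rigid) pos [-0.6 17.3  0.7] axis [-0.001  0.     1.   ] x [1.    0.    0.001]
```

View pics/cw21.png

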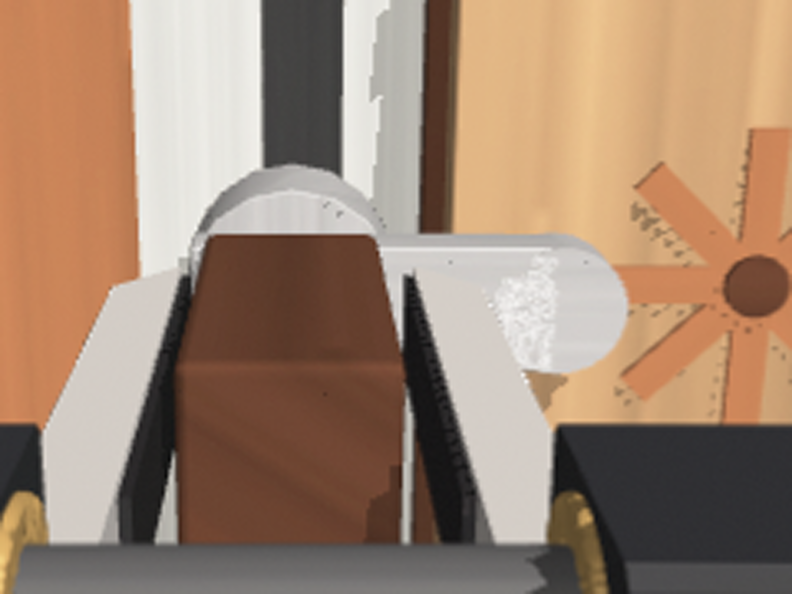

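Request:
{"fn": "step_arm", "kwargs": {
  "motion": [
    [[0, 0, 0, 0, 0, 0], [0, 0, 0, 0, 0, 0], [0, 0, 0, 0, 0, 0], [0, 0, 0, 0, 0, 0], [0, 0, 0, 0, 0, 0]]
  ],
  "fingers": 0.07
}}

```text
time_s: 25.42
ee_pos: [0.5099, -0.0258, 0.1103]
eef_rot: [1.571, 1.046, -0.023]
force: [1.0, 0.3, -1.3]
grip_width: 0.0698
```

Run:
```python
from hb import *
print(get_obs()['grip_width'],get_obs()['force'])
grab("wrist","w22");grab("side","d22");crop("d22",270,170,370,245,8,"cd22")
```

```text
0.0698742387835498 [ 0.06920441  0.24984031 -0.18987812]
```

View pics/w22.png

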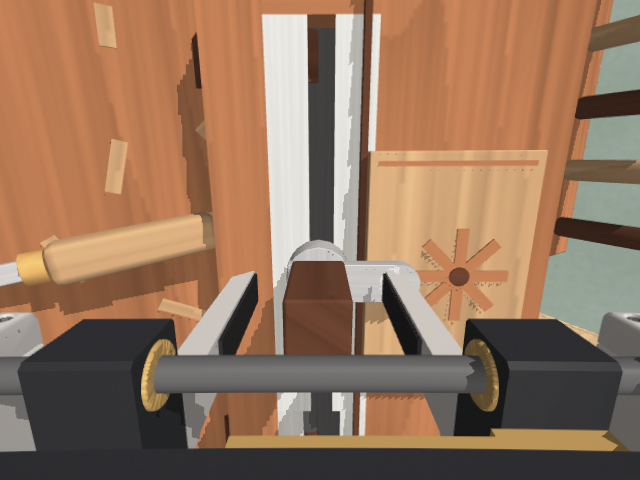

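View pics/cd22.png

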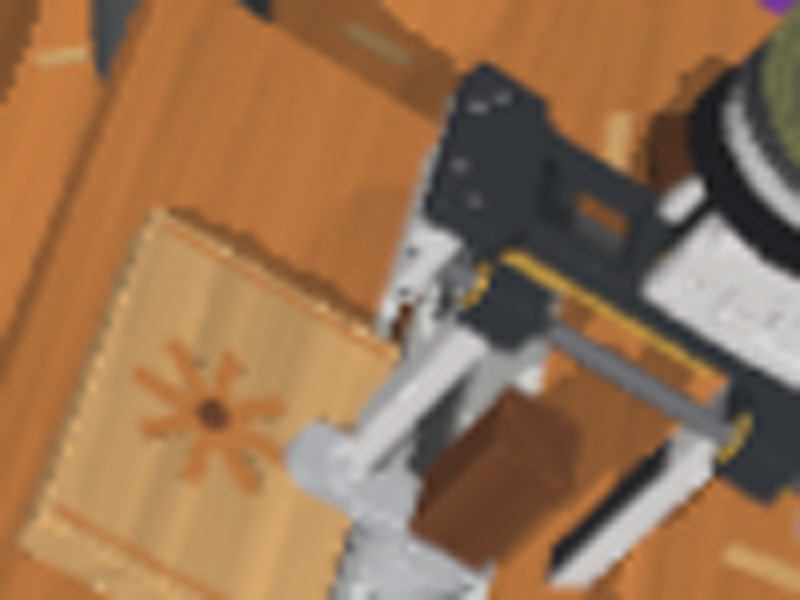

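Bolt stands free between the fingers (grip 285–352, arm over the panel at 410,285). Retreat along the tool axis.

Request:
{"fn": "step_arm", "kwargs": {
  "motion": [
    [[-0.01, 0, 0, 0, 0, 0], [-0.02, 0, 0, 0, 0, 0], [-0.03, 0, 0, 0, 0, 0], [-0.03, 0, 0, 0, 0, 0], [-0.03, 0, 0, 0, 0, 0], [-0.02, 0, 0, 0, 0, 0], [0, 0, 0, 0, 0, 0]]
  ]
}}

```text
time_s: 26.45
ee_pos: [0.4398, -0.0242, 0.2331]
eef_rot: [1.569, 1.043, -0.025]
force: [-0.6, -0.9, 0.5]
grip_width: 0.0699
```

Run:
```python
from hb import *
print(get_obs()['ee_pos'],get_obs()['force'])
grab("wrist","w23");grab("side","d23");crop("d23",270,170,370,245,8,"cd23");grab("scene","s23");crop("s23",230,180,330,255,8,"cs23")
```

```text
[ 0.43977707 -0.02419365  0.23194098] [-0.5021376   0.33633318  1.06292344]
```

View pics/w23.png

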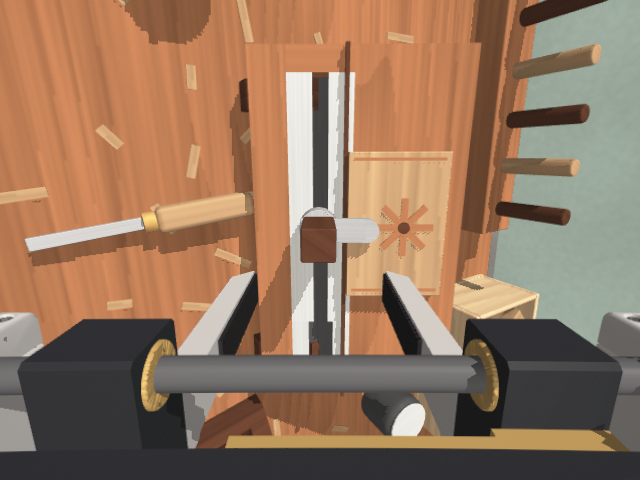

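View pics/cd23.png

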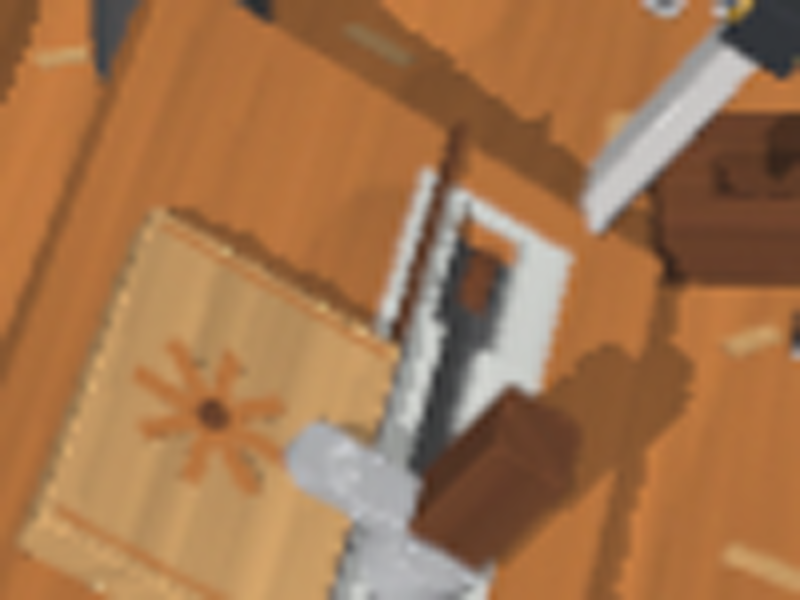

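View pics/cs23.png

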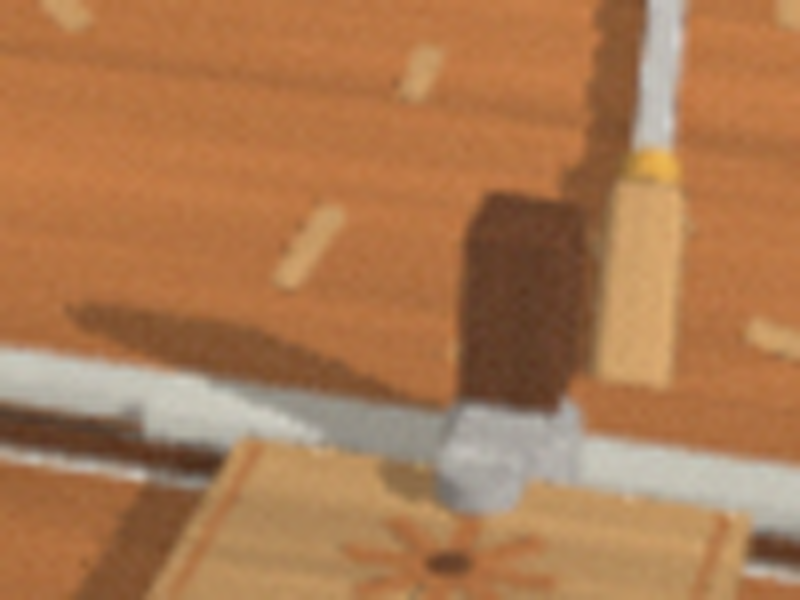

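View pics/s23.png

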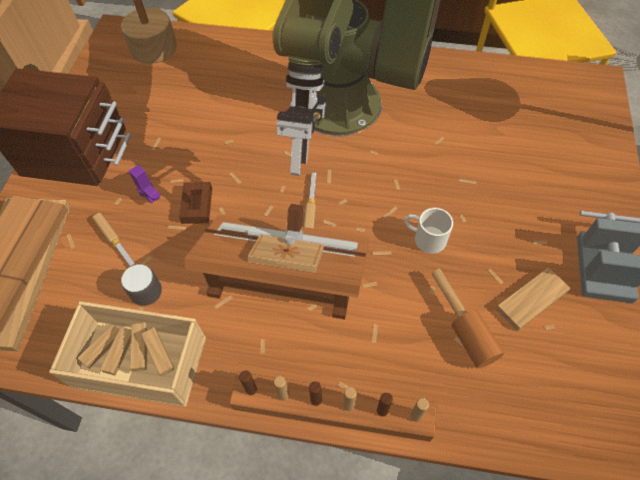

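```bash
python3 - <<'E'
from bfit import *
crop("w23",280,190,460,310,4.4,"cw23")
W,S=load("w23"),load("s23")
s=lambda *p:np.array(un(p,230,180,8));u=lambda *p:np.array(p,float)
obs=[(W,u(301.5,217.5),(-15,15,85)),(W,u(335.5,217.5),(15,15,85)),(W,u(337,262.5),(15,-15,85)),(W,u(301,262.5),(-15,-15,85)),(W,u(379.5,231),(60,0,29)),(W,u(318,207),(0,20,0)),
(S,s(462,400),(15,-15,29)),(S,s(562,410),(15,15,29)),(S,s(487,505),(60,0,20))]
for o in (obs,obs[:6]):
    x,e=fit(o,np.array([0,18,0,0,0,0.]),np.array([10,10,10,10,10,10.]));print(x.round(2),e.round(1).tolist())
E
python3 - <<'E'
import cv2,numpy as np
a=cv2.imread('pics/s2.png').astype(int);b=cv2.imread('pics/s23.png').astype(int)
d=np.abs(a-b).sum(2)>90
for n,(x0,y0,x1,y1) in dict(panel_right=(295,245,330,275),mug=(405,205,455,255),mallet=(430,265,505,370),ga=(303,170,318,228),gb=(90,210,135,268),tin=(120,262,163,308),offcut=(495,265,572,330)).items(): print(n,d[y0:y1,x0:x1].sum())
E
```

```text
[-1.87 16.13  7.72 -0.52  0.79 -4.67] [[-0.9, 3.0], [2.3, 3.3], [0.1, -5.3], [-0.4, -5.5], [0.0, -1.0], [-0.0, -0.0], [-0.4, -1.3], [-0.3, 0.4], [-2.3, -0.2]]
[-2.24 16.28 10.48 -1.1   1.1  -5.15] [[-0.8, 2.4], [2.8, 3.0], [0.2, -5.2], [-0.7, -5.7], [0.2, -0.2], [-0.2, 0.2]]
panel_right 0
mug 0
mallet 0
ga 0
gb 0
tin 0
offcut 0
```

View pics/cw23.png

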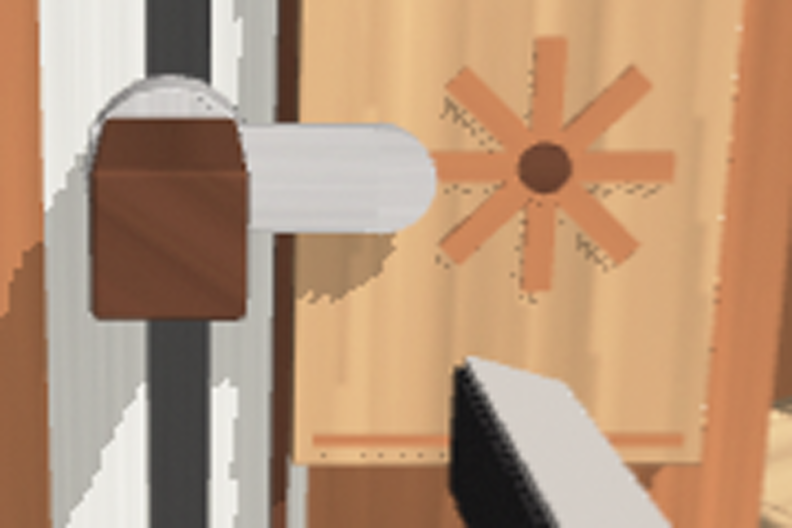

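Run:
```python
from bfit import *
W,S=load("w23"),load("s23")
s=lambda *p:np.array(un(p,230,180,8));u=lambda *p:np.array(un(p,280,190,4.4))
obs=[(W,u(92,172),(-15,15,85)),(W,u(246,172),(15,15,85)),(W,u(247,320),(15,-15,85)),(W,u(94,320),(-15,-15,85)),(W,u(105,118),(-15,15,29)),(W,u(238,118),(15,15,29)),(W,u(436,180),(60,0,29)),(W,u(168,74),(0,20,0)),
(S,s(462,400),(15,-15,29)),(S,s(562,410),(15,15,29)),(S,s(487,505),(60,0,20))]
for o in (obs,obs[:8]):
    x,e=fit(o,np.array([0,18,0,0,0,0.]),np.array([10,10,10,10,10,10.]));print(x.round(2),e.round(1).tolist())
```

```text
[-1.49 16.67  5.46  0.57  0.05 -0.02] [[-1.0, -0.4], [0.9, -0.8], [0.6, 0.7], [-0.6, 1.1], [-0.9, -0.4], [-0.2, -0.7], [0.6, -0.2], [0.2, -0.1], [-1.2, -0.2], [-0.9, 0.5], [-2.3, 0.4]]
[-0.96 15.06 -2.82  0.39 -0.27  0.34] [[-0.3, -0.0], [0.5, -0.3], [0.1, 0.2], [-0.0, 0.4], [-0.1, -0.1], [-0.2, -0.3], [-0.5, -0.0], [0.8, 0.2]]
```

Run:
```python
from station import ticket,get_obs
print(get_obs()['time_s'],get_obs()['joint_vel'].round(3)); print(ticket.hand_in())
```

```text
26.65 [ 0.002  0.005 -0.002 -0.001  0.003 -0.001]
the job is handed in; nothing more can be done
None
```

The T-bolt is in the slot at the middle of the panel, with its arm square up the slope over the panel's edge. It is released, the gripper is clear of everything, and the job was handed in at 26.7 s.

**What happened on the way:**
- The first time I lowered the bolt into the opening, it stopped about 4 mm above the face. A brown block sits in the cavity under the opening (about y -135 to -160 mm) and held the head up.
- When I loosened the grip there, the bolt tipped about 20° down the slope. I re-gripped it and stood it up again. During that the head caught under the lower lip, and the wrist force reached about 55 N.
- I then put the head in with a 5° tilt to clear the block, levelled the bolt, slid it along the slot with the arm along the slot, turned it 90° and let go.

**Last checks:**

| Check | Result |
|---|---|
| Bolt across the slot | about -1 mm |
| Bolt along the slot | about y 15–17 mm; panel middle at about 18 mm |
| Arm angle off square | about 0.5° |
| Bolt tilt | under 0.5° |
| Panel and other things | no changed pixels in the scene picture over the right part of the panel or the other things |
| Force on the tool | about zero |

**Less certain:**
- **Height on the face:** the final pictures fix it poorly; two fits disagreed, at -3 and +5 mm. I take the bolt as seated because of the contact force I felt before release and because it stands upright.
- **Step 1:** on the second insertion the bolt sat about 2–4 mm off the face through the opening, tilted 5°. That is inside the 6 mm limit by my estimate, but I had no direct confirmation that the step counted.

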